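Load a bearing housing bore-up in the nest and brush out its bore

TASK

Set the aluminium bearing housing down in the square pocket of the blue nest, fully home with its open bore facing up and its red closed end down, and let go of it. Then brush out the bore with the orange brush: down to the bottom, up again (at least until most of the bristles are out of the bore) and down to the bottom a second time, with the housing staying home in the nest. Finally stand the brush back in its grey holder, bristles down, and leave the other things on the bench where they lie.

Things in the scene. Friction and masses are not known exactly. Their poses are not given: they have to be found in the camera images.
- housing: aluminium block 44 x 44 x 56, blind round bore (32 dia, 50 deep) in one 44 x 44 end; last 9 mm at the other, closed end red all round. Starts lying on a long side on the bench, bore facing roughly to the robot. Origin: centre of the red outer face; z runs along the bore, out of the open end (open face z = 56, bore floor z = 6); x, y normal to the long sides. 0.15 to 0.3 kg
- nest: fixed nest: blue block 96 x 96 x 22 high with a square pocket 48 x 48, 14 deep, 3 mm chamfer, on a dark steel foot sticking out 25 at +x and -x, 10 high, with screw heads 3 high. Origin: centre of its underside on the bench; z up; pocket sides parallel to its x and y; any quarter turn fits
- nest_floor (a point): centre of the pocket floor, 8 mm above the bench, 14 mm below the nest's top; z up
- brush: bottle-type brush, 204 long: dark-ringed round bristle head 23 diameter from z = 0 to 64, thin neck 9 diameter to z = 92, square orange handle 16 x 16 (flats normal to x and y) from z = 96 to 204. It starts upright in the holder, bristles down. Origin: centre of the bottom end of the bristles; z runs up the handle. 0.08 kg
- holder: fixed grey cup on a dark round foot (90 diameter, 6 high): 48 outside, 40 inside diameter, 72 high, open at the top. Origin: centre of its underside on the bench; z up
- holder_floor (a point): centre of the cup's inner floor, 6 mm above the bench
- hammer: claw or engineer's hammer lying flat, 280 long, bystander; origin under its middle
- screwdriver: screwdriver lying flat, 190 long, bystander
- wrench: flat steel wrench, 160 long, bystander
- tube_clamp: small bare-aluminium tube clamp about 58 x 40 x 28 high with an upright 26 through hole, no red on it, bystander
- collar: steel collar, 40 diameter, 14 high, lying flat, bystander
- spigot: stepped steel spigot, 42 diameter, 40 high, standing, bystander
Mind the look-alikes: they are no part of the job. Leave any purple look-alike of the housing alone.

How it is judged:
By the outcome, as a careful person would: the job done as asked, in the order asked, and still so for the second after the job is handed in, with the robot touching nothing.
It also fails if it takes over 72 s, if anything falls off the work surface, if the arm or the gripper's body presses on something with over 40 N, if the wrist force passes 120 N, or if a joint passes its speed limit or range.

ROBOT

A 7-joint arm with a two-finger parallel gripper is mounted at the origin on the work surface. World frame = base frame: x ahead of the robot, y to its left, z up, the work surface at z = 0. Lengths are in mm, angles in degrees, forces in N, time in s.
With the tool pointing down it reaches from about 400 to 850 mm from the base axis. Payload 6.9 kg.
Tool frame: the origin (TCP) lies at the very end of the fingers, on their centre line; the grasp point (between the pads) lies 19 mm behind it (arm.grip_point_offset is the distance from the TCP to the grasp point, in mm); y points along the fingers, z is the direction in which the jaws open and shut, and the axes are right-handed (so a half turn about y gives the same grasp; the last joint's range is limited). The gripper opens to 85 mm and grips with 20 to 120 N. Pads are 22 mm wide; open, the fingers measure 114 mm over their backs; the gripper's body (76 mm by 85 mm) begins 54 mm behind the grasp point. The pads swing forward as they close: fully open they stand 13 mm farther back than shut.
Start: joints at [69.357, 29.078, -13.613, 85.955, 7.202, 65.827, -8.869], TCP at [280.681, -558.416, 192.075] pointing down, gripper open.
Joint ranges: [-176.47, 176.47], [-13.61, 117.27], [-81.72, 77.17], [0.22, 143.17], [-87.28, 267.28], [10, 112.55], [-165.47, 165.47]. Speed limits (degrees/s): [136.94, 136.94, 180, 180, 180, 180, 180].

INTERFACE

Orientations are given as [roll, pitch, yaw] about the fixed x, y, z axes, in that order (R = Rz(yaw) Ry(pitch) Rx(roll)).
In Python, from rig import arm gives the robot as it stands.
- The arm moves only by the tool step_arm, never from a script. Its argument "deltas" is a list of rows, each a list of 7 numbers: the turn, a rotation vector about the tool's x, y, z in degrees, then the shift along the tool's x, y, z in cm, then the finger opening in cm, from 0 to 8.54. A call has 1 to 8 rows; each row shifts and turns the commanded pose from where the row before left it, along the tool's axes as they then stand; what a row does not reach is not made up. A row lasts 1/12 s, in which the tool goes at most 41.7 mm and 7.16 degrees, less where a joint would pass 70% of its speed; a pose out of reach is approached as far as the arm can. A call is refused whole if a number of a shift passes 4.17 or a number of a turn 7.16, either way. A call with a gripper value outside its range is refused whole. The fingers move at their own pace and stop on an object; "squeeze" is the grip in N (left out, the last holds). Time passes only in rows, so rows that do not move let the fingers close. It gives the time, the measured TCP pose, the force and the opening at its end, in the units of the state.
- arm.state(): the state, without advancing time (a new reading comes with each control period).
- arm.camera(name): name is "scene" or "top" or "wrist"; returns a dict with "img" (400x640x3 uint8, red, green, blue), "fov_y" (degrees; the focal length in pixels is half the picture's height over the tangent of half this angle, whatever the lens; pixels are square), "cx", "cy" (the principal point, pixels), "position" and "attitude" of the camera in the world. Camera axes: x right, y down, z forward; pixel columns grow to the right and rows downward; lengths in mm; the calibration is good to about 2 mm. A picture is of the moment at which its call begins. There is no depth.
- arm.close_job(): hands the job in, once; it reports no verdict.
The state is a dict: "t": time; "qpos": joint angles; "qvel": joint speeds; "joint_efforts": joint torques, N m; "tool_pos": TCP position; "ee_rot": TCP orientation; "wrist_force": force on the tool from outside, world axes, zero at the start; "torque": the same for the moment, N m; "grip_width": finger opening in mm.
Only numpy, scipy, OpenCV 4.12 (cv2) and the standard library are available. Lean on these libraries where they do the work, as an engineer would, in place of code of your own. Each camera call takes 0.05 s, during which the arm holds its last target. There are 200 camera calls.

## Working session

There is one attempt and no reset: what is moved stays moved. The work goes in short steps, Python scripts to look and compute and a tool call to move; the robot and the scene stay as the last step left them, time stands still between calls to the robot, and variables do not carry over. Pictures are saved under pics/ and viewed, about 8 in all and at most 12, crops included, and the job is handed in when it is done.

Besides the shell and the picture viewer there is one more tool, called after ">>>" as a command line: name --pt "numbers of a row" for each row, then --argument value for the rest. step_arm: Moves the arm, as the interface text tells. Its arguments: {"type":"object","properties":{"deltas":{"type":"array","items":{"type":"array","items":{"type":"number"}}},"squeeze":{"type":"number"}},"required":["deltas"]}

```bash
mkdir -p pics; ls; cat > h.py <<'E'
import numpy as np, cv2, json
from scipy.spatial.transform import Rotation as R
from rig import arm
def rot(a): return R.from_euler('xyz',a,degrees=True).as_matrix()
def cam(n,f=None):
    c=arm.camera(n)
    if f: cv2.imwrite('pics/'+f,c['img'][:,:,::-1])
    return c
def ray(c,u,v):
    f=200/np.tan(np.radians(c['fov_y'])/2)
    A=np.array(c['attitude']); A=rot(A) if A.shape==(3,) else A
    d=A@np.array([(u-c['cx'])/f,(v-c['cy'])/f,1]); return np.array(c['position'],float),d/np.linalg.norm(d)
def onz(c,u,v,z):
    p,d=ray(c,u,v); return p+d*(z-p[2])/d[2]
def proj(c,P):
    f=200/np.tan(np.radians(c['fov_y'])/2)
    A=np.array(c['attitude']); A=rot(A) if A.shape==(3,) else A
    q=(np.asarray(P,float)-np.array(c['position']))@A
    return np.stack([c['cx']+f*q[...,0]/q[...,2],c['cy']+f*q[...,1]/q[...,2]],-1)
E
python3 - <<'E'
from h import *
a=cam('top','top.png');b=cam('scene','scene.png')
for c in (a,b): print({k:v for k,v in c.items() if k!='img'})
print(arm.state(), arm.grip_point_offset)
E
```

```text
pics
{'fov_y': 52.90788639325446, 'cx': 314.1923174967833, 'cy': 200.94176820488252, 'position': array([ 528.74417523,  -23.8519231 , 1051.96177513]), 'attitude': array([-174.14435199,    1.30243282,  -91.44925646])}
{'fov_y': 48.25949500814441, 'cx': 314.0957242169508, 'cy': 196.52857085332104, 'position': array([1237.86239149, -341.74338574,  684.38751144]), 'attitude': array([-133.23805179,   -1.02356339,   62.1379305 ])}
{'t': 0.1, 'qpos': array([ 69.35605857,  29.12114158, -13.61018035,  86.00286114,
         7.20167995,  65.82906615,  -8.87015433]), 'qvel': array([-0.093187  , -0.09558415,  0.02112598, -0.13246727, -0.09534212,
       -0.01104987, -0.073692  ]), 'joint_efforts': array([-5.95801044e-03, -6.21835041e+01, -2.19543524e+00, -2.50204378e+01,
        1.24255603e-02,  7.76476809e-03, -1.81672652e-05]), 'tool_pos': array([ 280.41625509, -557.97169109,  191.31322619]), 'ee_rot': array([-9.00942897e+01, -1.27030372e-03, -1.53311062e+02]), 'wrist_force': array([-0.64576506, -0.16274191,  0.1466401 ]), 'torque': array([ 0.03447158, -0.02639235,  0.03945411]), 'grip_width': 85.25357968290223} 18.700000000000003
```

View pics/top.png

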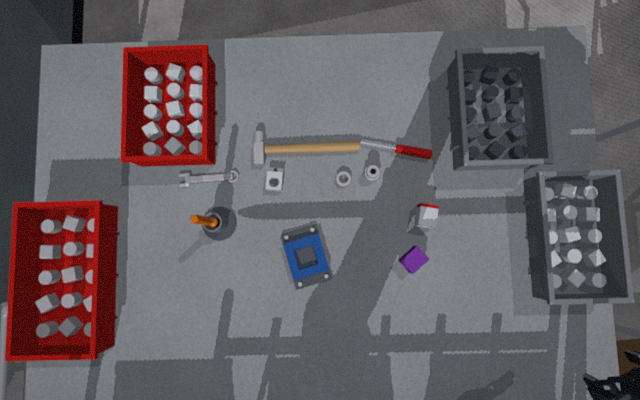

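View pics/scene.png

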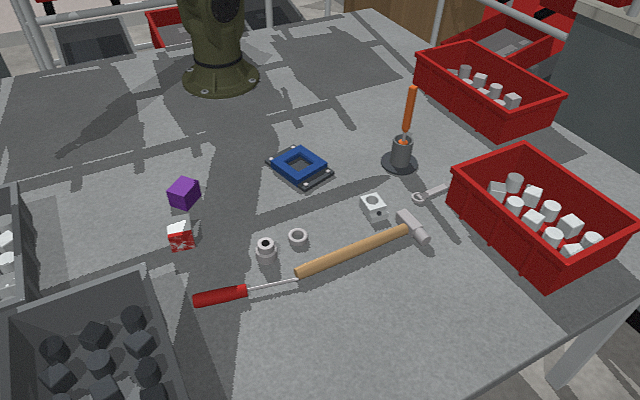

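Housing candidates in the top view are:
- aluminium block with a red end (427,215), which fits the description
- purple block (413,260)
- tube clamp (274,180)
- collar (343,179)
- spigot (372,172)

I choose (427,215), which is (180,235) in the scene view. The nest is at (306,257) and the brush and holder at (217,222). Next I check the housing in a close crop.

```bash
python3 - <<'E'
from h import *
a=cam('top');b=cam('scene')
A=a['img'];B=b['img']
c1=cv2.resize(A[190:290,380:460,::-1],None,fx=5,fy=5,interpolation=cv2.INTER_CUBIC)
c2=cv2.resize(B[160:260,140:220,::-1],None,fx=5,fy=5,interpolation=cv2.INTER_CUBIC)
cv2.imwrite('pics/crop1.png',np.hstack([c1[:500],c2[:500]])[:, :800])
hsv=cv2.cvtColor(A,cv2.COLOR_RGB2HSV)
def msk(lo,hi,r):
    m=cv2.inRange(hsv,lo,hi); k=np.zeros_like(m); k[r[1]:r[3],r[0]:r[2]]=m[r[1]:r[3],r[0]:r[2]]; return k
m=msk((100,120,40),(125,255,255),(270,210,345,300))
cs=max(cv2.findContours(m,0,2)[0],key=cv2.contourArea)
r=cv2.minAreaRect(cs);bx=cv2.boxPoints(r);print('nest px',r)
P=np.array([onz(a,u,v,22) for u,v in bx]);print('nest corners',P.round(1),'ctr',P.mean(0).round(1),'sides',np.linalg.norm(P-np.roll(P,1,0),axis=1),'yaw',np.degrees(np.arctan2(*(P-np.roll(P,1,0))[:,[1,0]].T)))
ys,xs=np.nonzero(msk((5,150,100),(20,255,255),(180,200,240,240)))
print('orange',xs.min(),xs.max(),ys.min(),ys.max(),xs.mean(),ys.mean())
ys,xs=np.nonzero(msk((0,130,60),(8,255,255),(405,195,450,240)));print('red',xs.min(),xs.max(),ys.min(),ys.max())
g=cv2.cvtColor(A,cv2.COLOR_RGB2GRAY);print(g[200:236:2,406:446:2])
E
```

```text
nest px ((305.62384033203125, 256.412841796875), (38.88774871826172, 37.355224609375), 73.3007583618164)
nest corners [[528.9  81.5  22. ]
 [553.9 -10.6  22. ]
 [459.2 -36.4  22. ]
 [434.5  54.8  22. ]] ctr [494.1  22.3  22. ] sides [98.06506141 95.38643213 98.1271358  94.43750984] yaw [  15.79654278  -74.82756262 -164.75794794  105.13129081]
orange 191 217 215 226 203.67977528089887 220.3988764044944
red 417 438 203 207
[[ 96  91  94 100  95  96  87  96  93  94  96  94  94  96  95  96  96  92
   97  91]
 [ 96  93  97  93  95  96  95  87  80  92  93  95  99  95  96  91  96  96
   91  96]
 [ 99  89  97  97  96  88  52  34  46  50  59  67  88  90  94  96  95 100
   93  93]
 [ 91  93  89  89  92  68  36  88 116 101  74  88  72  63  65  69  80  92
   92  94]
 [ 99  89  94  91  79  73  80 111 143 139 158 184 176 169 162 139  98  92
   95  94]
 [ 91  89  92  78  73  77  75 114 140 140 183 181 181 185 183 181 144  93
   91  93]
 [ 93  92  72  72  74  81  83 126 140 146 185 185 182 186 182 181 118  89
   93  97]
 [ 90  92  71  70  74  80  80 139 140 171 184 182 183 184 183 180 110  97
  106 
[... 155 characters left out ...]
 128 131
  129 130]
 [101  85  72 117 105  76  99 138 142 140 137 137 138 137 136 134 131 127
  128 133]
 [ 92  71 106 110 102  79 115 141 138 139 141 139 144 139 137 138 131 128
  134 127]
 [ 95  85 107 112 101  80 111 133 143 137 142 138 137 140 138 134 130 128
  128 126]
 [ 94  92 112 113  75  90 126 133 149 157 151 135 132 131 136 128 126 131
  131 134]
 [ 92 103 106  91  73  74  73 103 113 110 115 125 137 136 119 131 123 128
  126 127]
 [100 108  91  72  76  75  78  72  97 113 107 115 130 132 128 131 126 126
  125 124]
 [ 98  78  73  72  75  77  76  77  74 110 125 127 131 128 127 129 126 126
  133 135]
 [ 96  96  97  91  78  80  72  74  69  84 136 131 133 132 127 130 126 129
  127 131]]
```

View pics/crop1.png

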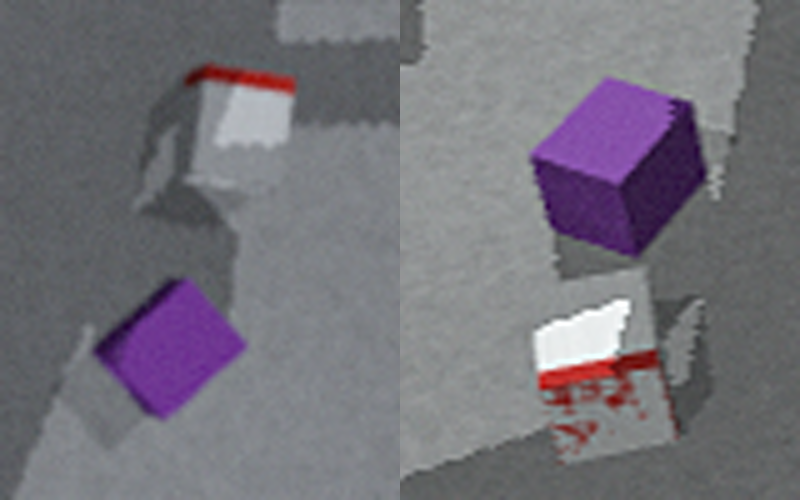

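The crop shows a bare aluminium block with worn red on its far end, lying with the bore toward the robot. The purple block lies about 50 mm in front of it, so I need a steep tilt at the grasp. I'll measure both and fit the arm's kinematics to check that the tilted poses are reachable.

```bash
cat > m1.py <<'E'
from h import *
import itertools
a=cam('top')
H=np.array([onz(a,380+u/5,190+v/5,44) for u,v in [(208,66),(296,78),(283,195),(190,182)]]);print('housing top',H.round(1),'ctr',H.mean(0).round(1))
print('sides',np.linalg.norm(H-np.roll(H,1,0),axis=1).round(1),'axis yaw',np.degrees(np.arctan2(*(H[0]+H[1]-H[2]-H[3])[[1,0]])))
print('purple',np.array([onz(a,380+u/5,190+v/5,44) for u,v in [(185,280),(245,345),(162,418),(97,350)]]).round(1))
s=arm.state();q=s['qpos'];T=rot(s['ee_rot'])
Rz=lambda x:R.from_euler('z',x,degrees=True).as_matrix();Ry=lambda x:R.from_euler('y',x,degrees=True).as_matrix()
B=np.array([[1,0,0],[0,0,1],[0,-1,0]]).T # columns irrelevant; compare only approach dir and fit o1,o7
for s1,s3,s5,s7 in itertools.product([1,-1],repeat=4):
  for s2,s4,s6 in itertools.product([1,-1],repeat=3):
    t=Ry(s2*q[1])@Rz(s3*q[2])@Ry(s4*q[3])@Rz(s5*q[4])@Ry(s6*q[5])
    d=t[:,2]
    if s1==1 and s7==1 and s2==1 and abs(d[2]+1)<.02: print(s3,s4,s5,s6,d.round(4))
E
python3 m1.py
```

```text
housing top [[ 619.6 -272.4   44. ]
 [ 612.3 -315.8   44. ]
 [ 554.2 -306.1   44. ]
 [ 561.8 -260.5   44. ]] ctr [ 587.  -288.7   44. ]
sides [59.  44.  59.  46.3] axis yaw -10.597380809529374
purple [[ 513.4 -255.5   44. ]
 [ 480.8 -283.3   44. ]
 [ 446.2 -240.8   44. ]
 [ 480.1 -210.5   44. ]]
1 1 1 1 [-8.e-04  1.e-04 -1.e+00]
-1 1 -1 1 [-8.e-04 -1.e-04 -1.e+00]
```

>>> step_arm --pt "0 0 5 -3.5 -1 -1 8.5" --pt "0 0 5 -3.5 -1 -1 8.5" --pt "0 0 5 -3.5 -1 -1 8.5" --pt "0 0 5 -3.5 -1 -1 8.5"

```text
t: 0.58
tool_pos: [382.8, -461.5, 250.4]
ee_rot: [-90.0, 20.2, -153.3]
wrist_force: [0.6, -0.7, -0.9]
grip_width: 84.9
```

```bash
python3 - <<'E'
from rig import arm; s=arm.state(); print(s['t'],*[list(s[k].round(4)) for k in('qpos','tool_pos','ee_rot')])
E
```

```text
0.5833 [np.float64(75.8082), np.float64(24.7234), np.float64(-22.5379), np.float64(89.025), np.float64(-11.8988), np.float64(65.5859), np.float64(-3.189)] [np.float64(382.8327), np.float64(-461.5211), np.float64(250.376)] [np.float64(-90.034), np.float64(20.2416), np.float64(-153.287)]
```

>>> step_arm --pt "5 0 0 -3 -1 -1 8.5" --pt "5 0 0 -3 -1 -1 8.5" --pt "5 0 0 -3 -1 -1 8.5"

```text
t: 0.83
tool_pos: [434.6, -400.4, 306.9]
ee_rot: [-74.8, 20.1, -153.4]
wrist_force: [0.8, 0.9, 0.2]
grip_width: 84.5
```

```bash
python3 - <<'E'
from rig import arm; s=arm.state(); print(s['t'],*[list(s[k].round(4)) for k in('qpos','tool_pos','ee_rot')])
E
```

```text
0.8333 [np.float64(70.1595), np.float64(10.7628), np.float64(-24.0558), np.float64(102.0834), np.float64(-13.2501), np.float64(48.1702), np.float64(-11.729)] [np.float64(434.6219), np.float64(-400.3723), np.float64(306.9059)] [np.float64(-74.7736), np.float64(20.0846), np.float64(-153.4175)]
```

>>> step_arm --pt "0 6 0 -2 0 -1 8.5" --pt "0 6 0 -2 0 -1 8.5" --pt "0 6 0 -2 0 -1 8.5"

```text
t: 1.08
tool_pos: [478.3, -351.0, 322.6]
ee_rot: [-82.2, 23.6, -172.6]
wrist_force: [-0.2, -0.2, -0.4]
grip_width: 84.9
```

```bash
python3 - <<'E'
from rig import arm; s=arm.state(); print(s['t'],*[list(s[k].round(4)) for k in('qpos','tool_pos','ee_rot')])
E
```

```text
1.0833 [np.float64(60.8128), np.float64(9.2819), np.float64(-22.3577), np.float64(101.1623), np.float64(-10.4364), np.float64(48.5679), np.float64(-39.4142)] [np.float64(478.2995), np.float64(-350.9748), np.float64(322.6359)] [np.float64(-82.1685), np.float64(23.6368), np.float64(-172.5985)]
```

```bash
cat > kin.py <<'E'
import numpy as np
from scipy.spatial.transform import Rotation as R
from scipy.optimize import least_squares
S=[([69.35605857,29.12114158,-13.61018035,86.00286114,7.20167995,65.82906615,-8.87015433],[280.41625509,-557.97169109,191.31322619],[-90.0942897,-.00127,-153.311062]),
([75.8082,24.7234,-22.5379,89.025,-11.8988,65.5859,-3.189],[382.8327,-461.5211,250.376],[-90.034,20.2416,-153.287]),
([70.1595,10.7628,-24.0558,102.0834,-13.2501,48.1702,-11.729],[434.6219,-400.3723,306.9059],[-74.7736,20.0846,-153.4175]),
([60.8128,9.2819,-22.3577,101.1623,-10.4364,48.5679,-39.4142],[478.2995,-350.9748,322.6359],[-82.1685,23.6368,-172.5985])]
E=lambda a,x:R.from_euler(a,x,degrees=True).as_matrix()
LO=np.array([-176.47,-13.61,-81.72,.22,-87.28,10,-165.47])+3;HI=np.array([176.47,117.27,77.17,143.17,267.28,112.55,165.47])-3
def fk(q,P):
    sg,o1,o7=P[:3];L=P[3:]
    A=E('z',sg*q[0]+o1)@E('y',q[1]);B=A@E('z',sg*q[2]);C=B@E('y',q[3]);D=C@E('z',sg*q[4])@E('y',q[5])
    # L: h,L1,L2,L3, elbow offsets e1,e2, wrist offset w, shoulder offset
    p=np.array([0,0,L[0]])+E('z',sg*q[0]+o1)@[L[7],0,0]+B@[L[4],0,L[1]]+C@[L[5],0,L[2]]+D@[L[6],0,L[3]]
    T=D@E('z',sg*q[6]+o7)   # tool z of T = approach
    return p,T@np.array([[1,0,0],[0,0,-1],[0,1,0]]).T@np.eye(3)
def tool(T): return T
def res(x,sg,n=8):
    r=[]
    for q,p,e in S:
        pp,T=fk(np.array(q),np.r_[sg,x]); r+=list(pp-p)+list(100*(T-R.from_euler('xyz',e,degrees=True).as_matrix()).ravel())
    return np.r_[r, .001*x[2:]*[0,0,0,0,1,1,1,1]*10]
if __name__=='__main__':
    for sg in(1,-1):
        best=min((least_squares(res,[o,o7,330,450,450,340,0,0,0,0],args=(sg,)) for o in(0,90,180,-90) for o7 in(0,90,180,-90)),key=lambda r:r.cost)
        print(sg,best.cost,best.x.round(2))
        if best.cost<50: np.save('P.npy',np.r_[sg,best.x])
E
python3 kin.py
```

```text
1 147985.58977714195 [  156.03    90.06 -2053.37  1735.32 -2152.78   968.26  -388.57  -718.8
  -134.36  1173.56]
-1 143670.20191021427 [  179.12   -50.04   372.98  -236.97 -1195.7   -573.56  1337.27   425.67
   474.81    47.26]
```

```bash
sed -i 's/\[0,1,0\]\]).T@np.eye(3)/[0,1,0]])/' kin.py; python3 kin.py
```

```text
1 9007.10480123673 [  -20.22  -331.19  2537.68 -1376.62  1242.72 -1103.34  1744.33  1008.38
   633.95 -1133.66]
-1 2.9996212800214335 [ -1.05 -90.99 215.28 596.85 333.92 423.38 -15.39  -8.75 -10.91  34.85]
```

```bash
python3 - <<'E'
import kin,numpy as np
from scipy.optimize import least_squares
for free in ([],[4,5],[4,5,6],[4,5,6,7],[7]):
    idx=[0,1,2,3]+free
    def full(x): L=np.zeros(8);L[idx]=x[2:];return np.r_[x[:2],L]
    f=lambda x:kin.res(full(x),-1)[:-10]
    r=least_squares(f,[0,-90,330,450,450,340]+[0]*len(free))
    print(free,r.cost.round(2),r.x.round(2),np.abs(r.fun).max().round(2))
    if not free: np.save('P.npy',np.r_[-1,full(r.x)])
E
```

```text
[] 12.23 [ -2.15 -92.06 230.78 586.87 376.37 397.65] 2.4
[4, 5] 11.71 [ -2.06 -91.97 223.13 582.81 370.21 396.03   3.92  -9.54] 2.46
[4, 5, 6] 6.59 [ -1.77 -91.69 202.42 580.27 370.77 423.87 -59.65 -34.09 -47.56] 1.43
[4, 5, 6, 7] 2.67 [ -1.09 -91.04 215.13 596.35 335.6  423.58 -17.45  -9.34 -12.51  33.48] 0.85
[7] 2.94 [ -1.05 -91.01 221.82 598.86 330.41 418.37  37.92] 1.07
```

```bash
cat > ik.py <<'E'
from kin import *
idx=[0,1,2,3,7]
def full(x): L=np.zeros(8);L[idx]=x[2:];return np.r_[x[:2],L]
P=np.r_[-1,full(np.array([-1.05,-91.01,221.82,598.86,330.41,418.37,37.92]))]
rng=np.random.default_rng(0)
def ik(p,T,n=25,q0=None):
    out=[]
    f=lambda q:np.r_[fk(q,P)[0]-p,200*(fk(q,P)[1]-T).ravel(), .01*(q[2])]
    for i in range(n):
        q=q0 if (q0 is not None and i==0) else rng.uniform(LO,HI)
        r=least_squares(f,np.clip(q,LO+.1,HI-.1),bounds=(LO,HI),max_nfev=60)
        if r.cost<2: out.append(r.x)
    return out
def ori(psi,th,sg):  # heading psi, th deg below horizontal; sg jaw sign
    a,b=np.radians([psi,th]); t=np.array([np.cos(a)*np.cos(b),np.sin(a)*np.cos(b),-np.sin(b)])
    z=sg*np.array([-np.sin(a),np.cos(a),0]); return np.c_[np.cross(t,z),t,z]
E
python3 - <<'E'
from ik import *
qc=np.array(S[-1][0])
def rep(n,p,psi,th,sg):
    T=ori(psi,th,sg); s=ik(np.array(p)+19*T[:,1],T,14)
    s=sorted(s,key=lambda q:abs(q-qc).max())[:2]
    print(n,psi,th,sg,[q.round(0).astype(int).tolist() for q in s])
for th in (45,60):
  for sg in(1,-1): rep('pick',[575,-286.5,28],-10.6,th,sg)
  for psi in (15.3,105.3,-74.7):
    for sg in (1,-1): rep('place',[494,22,48],psi,90-th,sg)
E
```

```text
pick -10.6 45 1 []
pick -10.6 45 -1 []
place 15.3 45 1 []
place 15.3 45 -1 []
place 105.3 45 1 [[4, 53, 39, 107, -51, 85, -91], [17, 48, 12, 107, -43, 69, -106]]
place 105.3 45 -1 [[49, 61, -60, 106, 9, 50, 9], [43, 54, -43, 107, -9, 50, 30]]
place -74.7 45 1 [[-31, 44, -9, 126, 63, 55, -82], [-34, 44, -4, 126, 62, 52, -80]]
place -74.7 45 -1 [[-65, 60, 66, 125, -20, 21, -162], [-65, 60, 66, 125, -20, 21, -162]]
pick -10.6 60 1 [[49, 40, -32, 133, 149, 21, -40], [46, 39, -26, 133, 160, 20, -51]]
pick -10.6 60 -1 [[40, 38, -14, 133, 186, 19, 104], [32, 37, 0, 133, 212, 21, 79]]
place 15.3 30 1 []
place 15.3 30 -1 []
place 105.3 30 1 [[18, 58, 19, 101, -47, 87, -96], [25, 56, 4, 101, -42, 79, -105]]
place 105.3 30 -1 [[43, 61, -33, 101, -22, 62, 47], [42, 60, -31, 101, -24, 63, 49]]
place -74.7 30 1 [[-33, 55, -19, 123, 64, 75, -95], [-42, 54, 0, 123, 62, 61, -88]]
place -74.7 30 -1 [[-29, 56, -26, 123, 65, 81, 82], [-36, 54, -13, 123, 64, 71, 87]]
```

```bash
cat > chain.py <<'E'
from ik import *
def pose(g,psi,th,sg): T=ori(psi,th,sg); return np.array(g)+19*T[:,1],T
def chain(W,q):
    o=[]
    for i,(p0,T0) in enumerate(W):
        s=ik(p0,T0,1,q)
        if not s: return o,i
        # track min-joint-travel: regularise to q
        f=lambda x:np.r_[fk(x,P)[0]-p0,200*(fk(x,P)[1]-T0).ravel(),.02*(x-q)]
        q=least_squares(f,np.clip(q,LO+.1,HI-.1),bounds=(LO,HI)).x; o.append(q)
    return o,None
if __name__=='__main__':
    qc=np.array(S[-1][0])
    for psi in (105.3,75):
     for sg in (1,-1):
      for y in (-110,-160):
        g=[590,y,26];W=[pose([587,-288.7,70],-10.6,90,sg)]+[pose([590,-288+k*(y+288)/6,90],-10.6+k*(psi+10.6)/6,90,sg) for k in range(7)]
        W+=[pose(g,psi,90-k*7.5,sg) for k in range(7)]+[pose([590,y,200],psi,45,sg)]
        D=pose([494,22,150],105.3,45,-sg)
        p1,T1=W[-1]; rv=np.linalg.norm(1)
        rel=R.from_matrix(T1.T@D[1]).as_rotvec()
        # roll about tool y by -/+180 plus yaw
        for rs in (180,-180):
            X=[]
            for k in range(1,9):
                pp=pose([590-96*k/8,y+(22-y)*k/8,200],psi+(105.3-psi)*k/8,45,sg); X.append((pp[0],pp[1]@E('y',rs*k/8)))
            X+=[pose([494,22,z],105.3,45,-sg) for z in (150,48)]
            o,b=chain(W+X,qc); print(psi,sg,y,rs,'fail@',b,len(W+X),[x.round(0).astype(int).tolist() for x in o[::5]]+[o[-1].round(0).tolist()])
E
python3 chain.py
```

```text
105.3 1 -110 180 fail@ 12 26 [[47, 46, -49, 93, 39, 59, 66], [45, 50, -69, 98, 50, 69, 119], [47, 64, -79, 97, 50, 70, 155], [50.0, 66.0, -79.0, 93.0, 45.0, 71.0, 162.0]]
105.3 1 -110 -180 fail@ 12 26 [[47, 46, -49, 93, 39, 59, 66], [45, 50, -69, 98, 50, 69, 119], [47, 64, -79, 97, 50, 70, 155], [50.0, 66.0, -79.0, 93.0, 45.0, 71.0, 162.0]]
105.3 1 -160 180 fail@ 11 26 [[47, 46, -49, 93, 39, 59, 66], [47, 50, -69, 97, 50, 70, 122], [51, 65, -79, 94, 50, 73, 161], [51.0, 65.0, -79.0, 94.0, 50.0, 73.0, 161.0]]
105.3 1 -160 -180 fail@ 11 26 [[47, 46, -49, 93, 39, 59, 66], [47, 50, -69, 97, 50, 70, 122], [51, 65, -79, 94, 50, 73, 161], [51.0, 65.0, -79.0, 94.0, 50.0, 73.0, 161.0]]
105.3 -1 -110 180 fail@ None 26 [[25, 38, 0, 94, 0, 48, -76], [27, 36, -24, 99, 19, 49, -28], [38, 48, -43, 98, 22, 51, 5], [49, 56, -58, 70, 2, 88, 15], [36, 41, -22, 89, -23, 80, -72], [25, 47, -4, 107, -36, 62, -115], [25.0, 47.0, -4.0, 107.0, -36.0, 62.0, -115.0]]
105.3 -1 -110 -180 fail@ 23 26 [[25, 38, 0, 94, 0, 48, -76], [27, 36, -24, 99, 19, 49, -28], [38, 48, -43, 98, 22, 51, 5], [49, 56, -58, 70, 2, 8
[... 1703 characters left out ...]
38, 0, 94, 0, 48, -76], [24, 35, -18, 99, 14, 48, -43], [38, 44, -37, 106, 16, 36, -19], [63, 51, -66, 94, 0, 56, -5], [59, 56, -79, 96, 11, 64, 103], [56.0, 56.0, -79.0, 97.0, 10.0, 66.0, 151.0]]
75 -1 -160 180 fail@ None 26 [[25, 38, 0, 94, 0, 48, -76], [27, 36, -18, 98, 14, 49, -40], [42, 45, -37, 103, 16, 39, -14], [65, 52, -63, 89, -1, 62, -1], [45, 39, -31, 95, -23, 70, -79], [29, 48, -13, 107, -31, 58, -122], [29.0, 48.0, -13.0, 107.0, -31.0, 58.0, -122.0]]
75 -1 -160 -180 fail@ 23 26 [[25, 38, 0, 94, 0, 48, -76], [27, 36, -18, 98, 14, 49, -40], [42, 45, -37, 103, 16, 39, -14], [65, 52, -63, 89, -1, 62, -1], [60, 57, -79, 94, 11, 66, 104], [56.0, 56.0, -79.0, 97.0, 10.0, 66.0, 151.0]]
```

Heading 105°, jaw sign -1 and a +180° roll about the tool axis can be reached throughout. So I'll pick top-down, set the housing down lying at about (590,-110) with heading 105°, regrip it at a 45° tilt, roll 180° and place it.

```bash
cat > pl.py <<'E'
from h import *
from ik import ori
import sys
def rows(W,p=None,T=None,grip=8.5,vs=40.,vr=7.0):
    """W: list of (grasp point, R or (psi,th,sg), optional speed mm/row)"""
    s=arm.state()
    if p is None: p=s['tool_pos'].copy();T=rot(s['ee_rot'])
    out=[]
    for w in W:
        Tt=ori(*w[1]) if isinstance(w[1],tuple) else w[1]
        pt=np.array(w[0],float)+18.7*Tt[:,1]; v=w[2] if len(w)>2 else vs
        rv=R.from_matrix(T.T@Tt).as_rotvec(degrees=True)
        n=max(1,int(np.ceil(max(np.linalg.norm(pt-p)/v,np.linalg.norm(rv)/vr))))
        d=np.round(rv/n,2)
        for k in range(n):
            sh=np.round(T.T@((pt-p)/(n-k))/10,2)
            out.append([*d.tolist(),*sh.tolist(),grip]); p=p+T@sh*10; T=T@R.from_rotvec(d,degrees=True).as_matrix()
    for i in range(0,len(out),8): print(str(out[i:i+8]).replace('-0.0,','0,'))
    return p,T
E
python3 - <<'E'
from pl import *
rows([([575,-291,120],(-10.6,90,-1)),([587,-289,26],(-10.6,90,-1),25)])
E
```

```text
[[-0.56, 2.3, -3.51, -0.09, 3.37, -1.14, 8.5], [-0.56, 2.3, -3.51, -0.25, 3.37, -1.12, 8.5], [-0.56, 2.3, -3.51, -0.41, 3.36, -1.09, 8.5], [-0.56, 2.3, -3.51, -0.57, 3.34, -1.08, 8.5], [-0.56, 2.3, -3.51, -0.73, 3.3, -1.08, 8.5], [-0.56, 2.3, -3.51, -0.89, 3.27, -1.08, 8.5], [-0.56, 2.3, -3.51, -1.05, 3.22, -1.08, 8.5], [-0.01, 0, -0.01, -0.28, 2.35, -0.11, 8.5]]
[[-0.01, 0, -0.01, -0.29, 2.35, -0.1, 8.5], [-0.01, 0, -0.01, -0.28, 2.35, -0.1, 8.5], [-0.01, 0, -0.01, -0.29, 2.35, -0.11, 8.5]]
```

>>> step_arm --pt "-0.56 2.3 -3.51 -0.1 3.37 -1.14 8.5" --pt "-0.56 2.3 -3.51 -0.25 3.37 -1.12 8.5" --pt "-0.56 2.3 -3.51 -0.4 3.36 -1.1 8.5" --pt "-0.56 2.3 -3.51 -0.57 3.34 -1.08 8.5" --pt "-0.56 2.3 -3.51 -0.73 3.3 -1.08 8.5" --pt "-0.56 2.3 -3.51 -0.89 3.27 -1.08 8.5" --pt "-0.56 2.3 -3.51 -1.05 3.22 -1.08 8.5" --pt "0 0 0 0 0 0 8.5"

```text
t: 1.75
tool_pos: [575.4, -286.3, 89.4]
ee_rot: [-90.4, -0.9, 169.9]
wrist_force: [-0.9, 0.9, -2.5]
grip_width: 84.9
```

```bash
python3 - <<'E'
from pl import *
c=cam('wrist','w1.png'); print(c['position'],c['attitude'],c['fov_y'],arm.state()['qpos'].round(0))
rows([([587,-289,26],(-10.6,90,-1),25)])
E
```

```text
[ 653.8855043  -300.44400046  269.76276997] [ 161.36189226    0.35790366 -100.18264385] 71.09551227084461 [ 32.  36. -13.  90.   9.  56. -84.]
[[0.05, 0.12, 0.14, -0.33, 2.15, -0.04, 8.5], [0.05, 0.12, 0.14, -0.32, 2.15, -0.04, 8.5], [0.05, 0.12, 0.14, -0.32, 2.15, -0.04, 8.5], [0.05, 0.12, 0.14, -0.31, 2.15, -0.04, 8.5]]
```

View pics/w1.png

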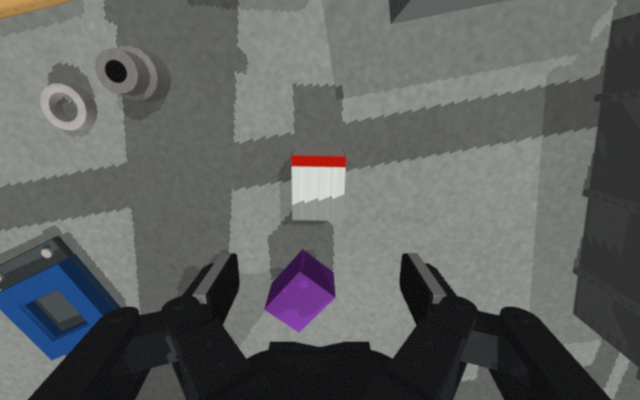

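Wrist view: the housing's top face spans (292,156) to (345,220) with red at the top edge. It is square to the jaws, and the purple block is at (300,290) between the fingers' image.

```bash
python3 - <<'E'
from pl import *
c=cam('wrist')
H=np.array([onz(c,u,v,44) for u,v in [(292,156),(346,156),(345.5,219),(292,220)]]);print(H.round(1),H.mean(0).round(1))
print('purple top',onz(c,303,290,44).round(0),'proj',proj(c,[[587,-289,44],[490,-247,44]]).round(0))
for n,u,v in [('collar',66,107),('spigot',118,70)]: print(n,onz(c,u,v,14 if n=='collar' else 40).round(0))
E
```

```text
[[ 620.3 -272.9   44. ]
 [ 612.5 -316.5   44. ]
 [ 557.5 -308.    44. ]
 [ 564.9 -261.2   44. ]] [ 588.8 -289.6   44. ]
purple top [ 492. -257.   44.] proj [[318. 191.]
 [294. 293.]]
collar [694. -81.  14.]
spigot [ 707. -155.   40.]
```

>>> step_arm --pt "0.05 0.12 0.14 -0.36 2.15 -0.04 8.5" --pt "0.05 0.12 0.14 -0.35 2.15 -0.04 8.5" --pt "0.05 0.12 0.14 -0.35 2.15 -0.04 8.5" --pt "0.05 0.12 0.14 -0.34 2.15 -0.04 8.5" --pt "0 0 0 0 0 0 8.5" --pt "0 0 0 0 0 0 3.8" --pt "0 0 0 0 0 0 3.8" --pt "0 0 0 0 0 0 3.8" --squeeze 50

```text
t: 2.52
tool_pos: [589.9, -294.7, 17.2]
ee_rot: [-89.7, 0.8, 169.1]
wrist_force: [0.7, 0.3, -0.4]
grip_width: 51.1
```

>>> step_arm --pt "0 0 0 0 0 0 3.8" --pt "0 0 0 0 0 0 3.8" --pt "0 0 0 0 0 0 3.8"

```text
t: 2.77
tool_pos: [589.4, -293.7, 15.2]
ee_rot: [-89.7, 0.6, 169.2]
wrist_force: [-0.6, -0.4, 0.7]
grip_width: 37.9
```

```bash
python3 - <<'E'
from pl import *
s=arm.state();p=s['tool_pos'];T=rot(s['ee_rot']);g=p-18.7*T[:,1];print(g,s['grip_width'])
rows([(g+[0,0,35],T,20),([590,-200,62],(47,90,-1)),([590,-110,62],(105.3,90,-1)),([590,-110,g[2]+1.5],(105.3,90,-1),15)],grip=3.8)
E
```

```text
[ 589.19624709 -293.61127381   33.87910524] 37.88224745928457
[[0.0, 0.0, 0.0, -0.02, -1.75, 0.01, 3.8], [0.0, 0.0, 0.0, -0.02, -1.75, 0.01, 3.8], [-0.07, -6.43, -0.05, 0.19, 0.07, -1.02, 3.8], [-0.07, -6.43, -0.05, 0.07, 0.07, -1.04, 3.8], [-0.07, -6.43, -0.05, -0.04, 0.07, -1.04, 3.8], [-0.07, -6.43, -0.05, -0.16, 0.07, -1.03, 3.8], [-0.07, -6.43, -0.05, -0.27, 0.08, -1.01, 3.8], [-0.07, -6.43, -0.05, -0.39, 0.07, -0.97, 3.8]]
[[-0.07, -6.43, -0.05, -0.49, 0.08, -0.92, 3.8], [-0.07, -6.43, -0.05, -0.59, 0.08, -0.86, 3.8], [-0.07, -6.43, -0.05, -0.68, 0.07, -0.78, 3.8], [0.0, -6.47, 0, -0.73, 0.0, -0.68, 3.8], [0.0, -6.47, 0, -0.8, 0.0, -0.59, 3.8], [0.0, -6.47, 0, -0.87, 0.0, -0.5, 3.8], [0.0, -6.47, 0, -0.92, 0.0, -0.4, 3.8], [0.0, -6.47, 0, -0.96, 0.0, -0.29, 3.8]]
[[0.0, -6.47, 0, -0.98, 0.0, -0.19, 3.8], [0.0, -6.47, 0, -1.0, 0.0, -0.07, 3.8], [0.0, -6.47, 0, -1.0, 0.0, 0.04, 3.8], [0.0, -6.47, 0, -0.99, 0.01, 0.15, 3.8], [0.01, -0.01, -0.02, 0.0, 1.33, 0.0, 3.8], [0.01, -0.01, -0.02, 0.0, 1.33, 0.0, 3.8]]
```

The opening of 37.9 is below 44 mm, so I need to look.

```bash
python3 - <<'E'
from pl import *
a=cam('scene');c=cam('wrist')
i=cv2.resize(a['img'][140:300,90:290,::-1],None,fx=2.5,fy=2.5)
cv2.imwrite('pics/g1.png',np.hstack([i,cv2.resize(c['img'][:,150:490,::-1],(300,353))[:400]]) if 0 else np.hstack([i,cv2.resize(c['img'][:,170:470,::-1],(300,400))]))
s=arm.state();print(s['tool_pos'],s['grip_width'],s['wrist_force'])
E
```

```text
[ 589.16794348 -293.54676185   14.65524223] 38.073091389859854 [ 0.23988218  0.36180991 -0.07994719]
```

View pics/g1.png

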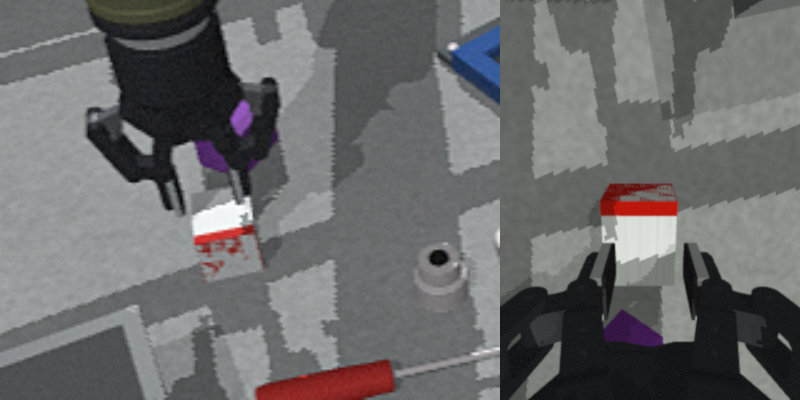

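```bash
python3 - <<'E'
from pl import *
a=cam('scene');c=cam('wrist');s=arm.state();p=s['tool_pos'];T=rot(s['ee_rot'])
for k in(0,18.7,54+18.7):
  for w in (0,19,-19):
    q=p-k*T[:,1]+w*T[:,2]; print(k,w,'scene full',proj(a,q).round(0),'crop',((proj(a,q)-[90,140])*2.5).round(0),'wrist',proj(c,q).round(0))
print(c['position'],c['attitude'],s['tool_pos'],s['ee_rot'],s['qpos'].round(1))
from ik import fk,P; print(fk(s['qpos'],P)[0])
print(arm.state()['joint_efforts'].round(1))
E
```

```text
0 0 scene full [177. 235.] crop [219. 237.] wrist [320. 227.]
0 19 scene full [168. 237.] crop [194. 242.] wrist [348. 227.]
0 -19 scene full [187. 233.] crop [243. 232.] wrist [293. 227.]
18.7 0 scene full [176. 228.] crop [214. 221.] wrist [321. 239.]
18.7 19 scene full [166. 230.] crop [189. 226.] wrist [350. 239.]
18.7 -19 scene full [186. 226.] crop [239. 216.] wrist [291. 239.]
72.7 0 scene full [170. 209.] crop [200. 172.] wrist [321. 290.]
72.7 19 scene full [160. 211.] crop [174. 176.] wrist [363. 290.]
72.7 -19 scene full [181. 207.] crop [226. 167.] wrist [280. 290.]
[ 663.29522968 -305.73606606  196.84459032] [ 162.81282974   -0.28253967 -100.8631803 ] [ 589.0857604  -293.4493301    14.36505655] [-89.73274169   0.57151096 169.18467272] [ 31.2  41.4 -11.8  93.1  11.1  46.1 -86.2]
[ 601.84752988 -299.78892345   25.9048803 ]
[  0.  -70.5  -2.4 -19.8   0.   -0.1   0. ]
```

```bash
cat >> h.py <<'E'
def tri(c1,u1,c2,u2):
    p,d=ray(c1,*u1);q,e=ray(c2,*u2)
    s=np.linalg.lstsq(np.c_[d,-e],q-p,rcond=None)[0]; A=p+d*s[0];B=q+e*s[1]; return (A+B)/2,np.linalg.norm(A-B)
E
python3 - <<'E'
from pl import *
a=cam('scene');c=cam('wrist','w2.png');s=arm.state()
# scene: +jaw side appears left; wrist: jaw + appears right
print(tri(a,(161,225),c,(366,247)),tri(a,(189,219),c,(272,247)),s['tool_pos'],s['t'],s['grip_width'])
i=cv2.resize(a['img'][190:270,130:230,::-1],None,fx=5,fy=5,interpolation=cv2.INTER_CUBIC)
w=cv2.resize(c['img'][170:330,250:390,::-1],None,fx=2.5,fy=2.5); w=w[:400,:300]
cv2.imwrite('pics/g2.png',np.hstack([i,w]))
E
```

```text
(array([ 589.75278979, -318.12920158,   55.44271539]), np.float64(1.4936008639537708)) (array([ 598.87614845, -266.42943552,   55.07820732]), np.float64(2.0754176295491966)) [ 589.05896596 -293.459706     14.25423835] 3.0667 37.8896169592096
```

View pics/g2.png

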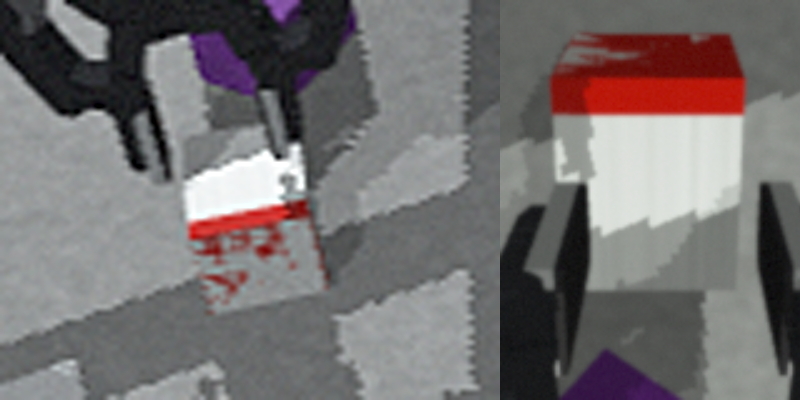

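Both cameras put the fingertips at z≈55, about 40 mm short of the reported TCP (14), so the fingers closed in the air just above the housing. I'll open, go lower in steps, and look again.

>>> step_arm --pt "0 0 0 0 0 0 8.5" --pt "0 0 0 0 0 0 8.5" --pt "0 0 0 0 0 0 8.5" --pt "0 0 0 0 0 0 8.5" --pt "0 0 0 0 1 0 8.5" --pt "0 0 0 0 1 0 8.5" --pt "0 0 0 0 0.5 0 8.5" --pt "0 0 0 0 0 0 8.5"

```text
t: 3.73
tool_pos: [587.9, -293.1, -12.9]
ee_rot: [-89.8, 0.4, 169.2]
wrist_force: [-0.1, 0.3, 0.1]
grip_width: 85.0
```

```bash
python3 - <<'E'
from pl import *
a=cam('scene');c=cam('wrist');s=arm.state();print(s['tool_pos'],s['wrist_force'],s['grip_width'],s['qvel'].round(1))
i=cv2.resize(a['img'][190:270,130:230,::-1],None,fx=5,fy=5,interpolation=cv2.INTER_CUBIC)
w=cv2.resize(c['img'][120:360,220:420,::-1],(300,400))
cv2.imwrite('pics/g3.png',np.hstack([i,w]))
E
```

```text
[ 588.94512683 -293.45508691  -11.37040674] [ 0.516128   -0.45477504 -0.03645285] 85.18848759855099 [ 0.1 -0.8 -0.1 -0.7  0.   0.2  0. ]
```

View pics/g3.png

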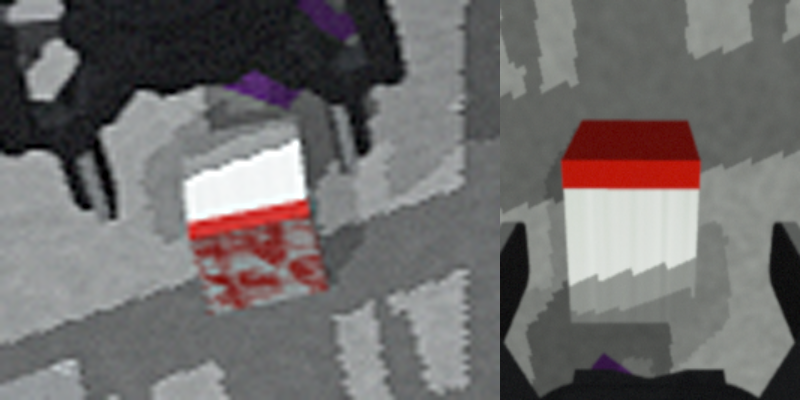

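```bash
python3 - <<'E'
from pl import *
a=cam('scene');c=cam('wrist');s=arm.state()
print(tri(a,(151.5,233),c,(403,253)),tri(a,(202,221),c,(237,253)),s['tool_pos'])
print(arm.grip_point_offset)
E
```

```text
(array([ 586.55324109, -337.54686667,   38.9426515 ]), np.float64(1.5537770724206126)) (array([ 599.73503409, -245.62139392,   35.99755052]), np.float64(8.935767311679507)) [ 589.53589953 -293.70152982  -10.5300593 ]
18.700000000000003
```

Open-finger tips triangulate to z≈37 with a reported TCP of -10.5. The tips sit about 48 mm behind the reported TCP when open, and about 42 mm at a 44 mm opening. I'll use that as the tool length from here: lower 23 mm and grip.

>>> step_arm --pt "0 0 0 0.2 0.8 0 8.5" --pt "0 0 0 0.2 0.8 0 8.5" --pt "0 0 0 0 0.7 0 8.5" --pt "0 0 0 0 0 0 8.5" --pt "0 0 0 0 0 0 3.8" --pt "0 0 0 0 0 0 3.8" --pt "0 0 0 0 0 0 3.8" --pt "0 0 0 0 0 0 3.8"

```text
t: 4.6
tool_pos: [586.3, -292.8, -33.0]
ee_rot: [-89.7, 0.6, 169.2]
wrist_force: [0.6, 0.7, -3.0]
grip_width: 43.7
```

>>> step_arm --pt "0 0 0 0 0 0 3.8" --pt "0 0 0 0 0 0 3.8" --pt "0 0 0 0 0 0 3.8"

```text
t: 4.85
tool_pos: [586.2, -292.9, -33.1]
ee_rot: [-89.7, 0.6, 169.2]
wrist_force: [0.3, 1.2, 4.8]
grip_width: 43.3
```

```bash
sed -i 's/18\.7\*Tt/61*Tt/' pl.py; sed -i 's/+19\*T/+61*T/' chain.py; python3 - <<'E'
from pl import *
from chain import *
s=arm.state();p=s['tool_pos'];T=rot(s['ee_rot']);g=p-61*T[:,1];print(g,s['grip_width'])
y=-110
X=[pose([590,-290+k*180/6,80],-10.6+k*116/6,90,-1) for k in range(7)]+[pose([590,y,28],105.3,90-k*7.5,-1) for k in range(7)]
for k in range(9):
    pp=pose([590-96*k/8,y+(22-y)*k/8,150],105.3,45,-1); X.append((pp[0],pp[1]@E('y',180*k/8)))
X.append(pose([494,22,48],105.3,45,1))
o,b=chain(X,s['qpos']);print(b,[q.round(0).astype(int).tolist() for q in o[::4]],o[-1].round(0))
rows([(g+[0,0,35],T,20),([590,-200,64],(47,90,-1)),([590,-110,64],(105.3,90,-1)),([590,-110,g[2]+1],(105.3,90,-1),12)],grip=3.8)
E
```

```text
[ 585.58589992 -292.48231643   27.89741683] 43.30913860468671
None [[31, 41, -12, 95, 11, 45, -87], [32, 42, -34, 103, 31, 45, -41], [35, 50, -47, 104, 39, 46, -14], [49, 68, -62, 88, 23, 64, 6], [48, 56, -54, 87, 1, 70, -27], [35, 44, -26, 101, -23, 64, -92]] [  27.   50.  -13.  111.  -35.   52. -119.]
[[0.0, 0.0, 0.0, -0.02, -1.75, 0.01, 3.8], [0.0, 0.0, 0.0, -0.02, -1.75, 0.01, 3.8], [-0.06, -6.42, -0.05, 0.15, -0.02, -1.02, 3.8], [-0.06, -6.42, -0.05, 0.04, -0.02, -1.03, 3.8], [-0.06, -6.42, -0.05, -0.08, -0.02, -1.03, 3.8], [-0.06, -6.42, -0.05, -0.19, -0.01, -1.02, 3.8], [-0.06, -6.42, -0.05, -0.31, -0.01, -0.99, 3.8], [-0.06, -6.42, -0.05, -0.41, -0.01, -0.95, 3.8]]
[[-0.06, -6.42, -0.05, -0.52, -0.02, -0.89, 3.8], [-0.06, -6.42, -0.05, -0.61, -0.01, -0.83, 3.8], [-0.06, -6.42, -0.05, -0.71, -0.01, -0.75, 3.8], [0, -6.48, 0.0, -0.73, 0, -0.68, 3.8], [0, -6.48, 0.0, -0.8, 0, -0.6, 3.8], [0, -6.48, 0.0, -0.87, 0, -0.5, 3.8], [0, -6.48, 0.0, -0.92, 0, -0.4, 3.8], [0, -6.48, 0.0, -0.96, 0, -0.3, 3.8]]
[[0, -6.48, 0.0, -0.98, 0, -0.18, 3.8], [0, -6.48, 0.0, -1.0, 0, -0.07, 3.8], [0, -6.48, 0.0, -1.0, 0, 0.04, 3.8], [0, -6.48, 0.0, -0.98, -0.01, 0.15, 3.8], [0, 0, 0.01, 0, 1.17, 0, 3.8], [0, 0, 0.01, 0, 1.17, 0, 3.8], [0, 0, 0.01, 0, 1.17, 0, 3.8]]
```

>>> step_arm --pt "0 0 0 0 -1.75 0 3.8" --pt "0 0 0 0 -1.75 0 3.8" --pt "-0.06 -6.42 -0.05 0.15 0 -1.02 3.8" --pt "-0.06 -6.42 -0.05 0.04 0 -1.03 3.8" --pt "-0.06 -6.42 -0.05 -0.08 0 -1.03 3.8" --pt "-0.06 -6.42 -0.05 -0.19 0 -1.02 3.8" --pt "-0.06 -6.42 -0.05 -0.31 0 -0.99 3.8" --pt "-0.06 -6.42 -0.05 -0.41 0 -0.95 3.8"

```text
t: 5.52
tool_pos: [586.9, -230.8, 0.4]
ee_rot: [-89.9, 0.0, -152.0]
wrist_force: [-0.7, 0.2, -2.1]
grip_width: 43.4
```

>>> step_arm --pt "-0.06 -6.42 -0.05 -0.52 0 -0.89 3.8" --pt "-0.06 -6.42 -0.05 -0.61 0 -0.83 3.8" --pt "-0.06 -6.42 -0.05 -0.71 0 -0.75 3.8" --pt "0 -6.48 0 -0.73 0 -0.68 3.8" --pt "0 -6.48 0 -0.8 0 -0.6 3.8" --pt "0 -6.48 0 -0.87 0 -0.5 3.8" --pt "0 -6.48 0 -0.92 0 -0.4 3.8" --pt "0 -6.48 0 -0.96 0 -0.3 3.8"

```text
t: 6.18
tool_pos: [588.3, -150.1, 0.4]
ee_rot: [-90.1, -0.1, -100.4]
wrist_force: [-0.7, -0.2, -2.0]
grip_width: 43.7
```

>>> step_arm --pt "0 -6.48 0 -0.98 0 -0.18 3.8" --pt "0 -6.48 0 -1 0 -0.07 3.8" --pt "0 -6.48 0 -1 0 0.04 3.8" --pt "0 -6.48 0 -1 0 0.15 3.8" --pt "0 0 0 0 0 0 3.8" --pt "0 0 0 0 0 0 3.8" --pt "0 0 0 0 0 0 3.8"

```text
t: 6.77
tool_pos: [588.7, -111.0, 0.6]
ee_rot: [-90.1, -0.0, -75.0]
wrist_force: [0.2, -0.1, -2.6]
grip_width: 43.6
```

```bash
python3 - <<'E'
from pl import *
rows([([590,-110,28.5],(105.3,90,-1),10)],grip=3.8)
E
```

```text
[[0.03, -0.07, 0.01, -0.02, 0.83, 0.04, 3.8], [0.03, -0.07, 0.01, -0.02, 0.83, 0.04, 3.8], [0.03, -0.07, 0.01, -0.01, 0.82, 0.04, 3.8], [0.03, -0.07, 0.01, -0.02, 0.83, 0.03, 3.8]]
```

>>> step_arm --pt "0.03 -0.07 0.01 0 0.83 0.04 3.8" --pt "0.03 -0.07 0.01 0 0.83 0.04 3.8" --pt "0.03 -0.07 0.01 0 0.82 0.04 3.8" --pt "0.03 -0.07 0.01 0 0.83 0.03 3.8" --pt "0 0 0 0 0 0 3.8" --pt "0 0 0 0 0 0 3.8" --pt "0 0 0 0 0 0 3.8"

```text
t: 7.35
tool_pos: [590.3, -109.3, -32.7]
ee_rot: [-90.0, 0.1, -74.5]
wrist_force: [-0.4, -0.5, -2.3]
grip_width: 43.8
```

>>> step_arm --pt "0 0 0 0 0 0 8.5" --pt "0 0 0 0 0 0 8.5" --pt "0 0 0 0 0 0 8.5" --pt "0 0 0 0 0 0 8.5"

```text
t: 7.68
tool_pos: [590.9, -109.3, -31.8]
ee_rot: [-89.9, 0.0, -74.4]
wrist_force: [0.7, 0.5, 0.1]
grip_width: 84.9
```

```bash
python3 - <<'E'
from pl import *
s=arm.state();p=s['tool_pos'];T=rot(s['ee_rot']);g=p-61*T[:,1];print(g)
hd=np.array([np.cos(np.radians(105.3)),np.sin(np.radians(105.3)),0])
T2=ori(105.3,45,-1)
rows([(g+[0,0,40],T,30),(g-12*hd-70*T2[:,1],T2)])
E
```

```text
[ 590.76766603 -109.40031262   29.20177687]
[[0.0, 0.0, 0.0, 0, -2.0, 0.0, 8.5], [0.0, 0.0, 0.0, 0, -2.0, 0.01, 8.5], [0.0, 0.04, 6.42, 0.26, -0.39, 0, 8.5], [0.0, 0.04, 6.42, 0.22, -0.42, 0, 8.5], [0.0, 0.04, 6.42, 0.17, -0.44, 0, 8.5], [0.0, 0.04, 6.42, 0.12, -0.46, 0, 8.5], [0.0, 0.04, 6.42, 0.07, -0.46, 0, 8.5], [0.0, 0.04, 6.42, 0.01, -0.47, -0.01, 8.5]]
[[0.0, 0.04, 6.42, -0.04, -0.47, 0, 8.5]]
```

>>> step_arm --pt "0 0 0 0 -2 0 8.5" --pt "0 0 0 0 -2 0 8.5" --pt "0 0 6.42 0.26 -0.39 0 8.5" --pt "0 0 6.42 0.22 -0.42 0 8.5" --pt "0 0 6.42 0.17 -0.44 0 8.5" --pt "0 0 6.42 0.12 -0.46 0 8.5" --pt "0 0 6.42 0.07 -0.46 0 8.5" --pt "0 0 6.42 0 -0.47 0 8.5"

```text
t: 8.35
tool_pos: [595.5, -126.3, 32.6]
ee_rot: [-89.7, 38.8, -74.4]
wrist_force: [0.4, 0.1, -1.2]
grip_width: 84.8
```

>>> step_arm --pt "0 0 6.42 0 -0.47 0 8.5" --pt "0 0 0 0 0 0 8.5" --pt "0 0 0 0 0 0 8.5"

```text
t: 8.6
tool_pos: [595.1, -129.1, 32.2]
ee_rot: [-90.1, 45.1, -74.8]
wrist_force: [-0.3, 0.2, 0.8]
grip_width: 84.8
```

```bash
python3 - <<'E'
from pl import *
a=cam('top');c=cam('wrist');s=arm.state();print(s['tool_pos'],s['ee_rot'],c['position'],c['attitude'],proj(a,[590,-110,44]))
i=cv2.resize(a['img'][160:260,320:400,::-1],(320,400),interpolation=cv2.INTER_CUBIC)
cv2.imwrite('pics/p1.png',np.hstack([i,cv2.resize(c['img'][:,80:560,::-1],(480,400))]))
E
```

```text
[ 595.71610505 -126.13042651   35.87600998] [-89.80893664  44.96931061 -74.24111089] [ 614.27074214 -196.916134    217.80479253] [-1.52667198e+02 -4.78247281e-03  1.54527392e+01] [357.08529782 216.71944563]
```

View pics/p1.png

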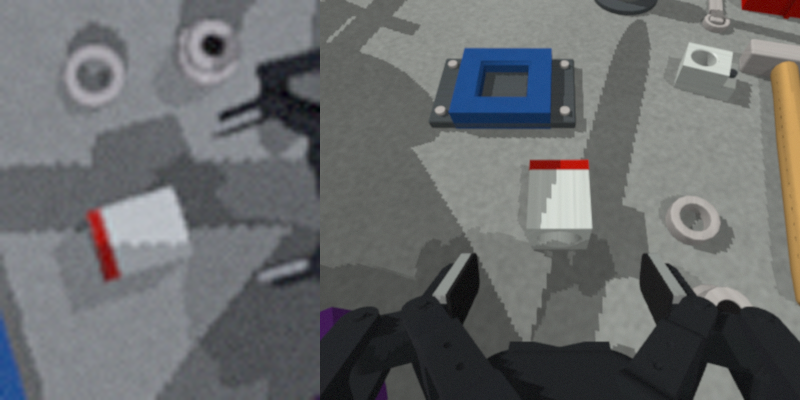

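Top and wrist views show the housing lying with red toward the nest (left, +y), bore toward -y, and the jaws aligned behind it.

```bash
python3 - <<'E'
from pl import *
a=cam('top');c=cam('wrist');s=arm.state();p=s['tool_pos'];T=rot(s['ee_rot'])
for cc,pts in((a,[(342,213),(345.75,230),(367.3,222.5),(363,206.5)]),(c,[(290,160),(348,160),(352,234),(287,234)])):
    H=np.array([onz(cc,u,v,44) for u,v in pts]);m=H.mean(0);print(H.round(1).tolist(),m.round(1)); 
t1=tri(a,(374.3,193.3),c,(405,255));t2=tri(a,(385.5,229.5),c,(235,255));print(t1,t2)
m=(t1[0]+t2[0])/2;print('tip mid in tool frame',T.T@(m-p),p)
# nest in wrist: top face corners, pocket corners
N=np.array([onz(c,80+u-320,v,22) for u,v in[(465,48),(551,48),(552,114),(450,114)]]);print('nest',N.round(1).tolist(),N.mean(0))
h=N[1]-N[0];print(np.degrees(np.arctan2(h[1],h[0])))
g=cv2.cvtColor(c['img'],cv2.COLOR_RGB2HSV);mk=cv2.inRange(g,(100,130,40),(125,255,255))
cn=max(cv2.findContours(mk,0,2)[0],key=cv2.contourArea);print(cv2.approxPolyDP(cn,4,True).reshape(-1,2).tolist())
E
```

```text
[[600.4, -72.6, 44.0], [557.6, -80.5, 44.0], [574.9, -135.0, 44.0], [615.3, -125.7, 44.0]] [ 587.  -103.5   44. ]
[[559.1, -79.0, 44.0], [601.9, -67.0, 44.0], [618.0, -125.1, 44.0], [576.2, -136.8, 44.0]] [ 588.8 -102.    44. ]
(array([ 642.15952824, -148.77115279,   95.20238303]), np.float64(0.7396516604559643)) (array([ 558.46447368, -170.2847331 ,   79.78078726]), np.float64(9.75733886268086))
tip mid in tool frame [-11.76615931 -59.60280951  -4.68195369] [ 595.83717905 -125.77258897   36.96030629]
nest [[435.2, 59.6, 22.0], [526.9, 85.6, 22.0], [555.5, -8.4, 22.0], [462.4, -34.6, 22.0]] [494.99102301  25.54086806  22.        ]
15.833534304484814
[[225, 51], [209, 112], [214, 125], [309, 125], [310, 51]]
```

```bash
python3 - <<'E'
from pl import *
rows([([591.2,-114.3,28],(105.5,45,-1),14)])
E
```

```text
[[0.0, 0.05, 0.02, -0.04, 1.27, -0.02, 8.5], [0.0, 0.05, 0.02, -0.04, 1.27, -0.02, 8.5], [0.0, 0.05, 0.02, -0.04, 1.27, -0.02, 8.5], [0.0, 0.05, 0.02, -0.04, 1.26, -0.03, 8.5], [0.0, 0.05, 0.02, -0.04, 1.27, -0.02, 8.5], [0.0, 0.05, 0.02, -0.05, 1.26, -0.03, 8.5]]
```

>>> step_arm --pt "0 0.05 0 -0.04 1.27 -0.02 8.5" --pt "0 0.05 0 -0.04 1.27 -0.02 8.5" --pt "0 0.05 0 -0.04 1.27 -0.02 8.5" --pt "0 0.05 0 -0.04 1.26 -0.03 8.5" --pt "0 0.05 0 -0.04 1.27 -0.02 8.5" --pt "0 0.05 0 -0.05 1.26 -0.03 8.5" --pt "0 0 0 0 0 0 8.5" --pt "0 0 0 0 0 0 8.5" --squeeze 60

```text
t: 9.47
tool_pos: [579.3, -73.4, -15.6]
ee_rot: [-90.1, 44.9, -74.6]
wrist_force: [0.2, -0.3, 1.4]
grip_width: 85.0
```

>>> step_arm --pt "0 0 0 0 0 0 3.8" --pt "0 0 0 0 0 0 3.8" --pt "0 0 0 0 0 0 3.8" --pt "0 0 0 0 0 0 3.8" --pt "0 0 0 0 0 0 3.8" --pt "0 0 0 0 0 0 3.8" --pt "0 0 0 0 0 0 3.8"

```text
t: 10.05
tool_pos: [580.0, -74.8, -16.2]
ee_rot: [-90.1, 45.0, -74.8]
wrist_force: [-0.6, -3.7, 4.9]
grip_width: 43.0
```

```bash
python3 - <<'E'
from pl import *
s=arm.state();p=s['tool_pos'];T=rot(s['ee_rot']);g=p-61*T[:,1];print(p,s['ee_rot'],g,s['grip_width'],s['qpos'].round(0))
Tr=lambda a:ori(105.3,45,-1)@R.from_euler('y',a,degrees=True).as_matrix()
rows([(g+[0,0,100],T,25),([540,-50,150],Tr(90)),([497,20,150],Tr(180))],grip=3.8,vr=6.5)
E
```

```text
[580.02243921 -74.76233603 -16.21146525] [-90.11462728  44.95396034 -74.80518748] [ 591.43647196 -116.32238091   26.95660774] 43.04792062695141 [ 52.  70. -58.  81.  14.  72.  18.]
[[0.0, 0.0, 0.0, -1.77, -1.77, 0, 3.8], [0.0, 0.0, 0.0, -1.77, -1.77, 0, 3.8], [0.0, 0.0, 0.0, -1.76, -1.77, -0.01, 3.8], [0.0, 0.0, 0.0, -1.77, -1.77, 0, 3.8], [0, 6.42, 0.0, -0.51, 0.28, -0.23, 3.8], [0, 6.42, 0.0, -0.48, 0.27, -0.29, 3.8], [0, 6.42, 0.0, -0.44, 0.28, -0.34, 3.8], [0, 6.42, 0.0, -0.4, 0.27, -0.38, 3.8]]
[[0, 6.42, 0.0, -0.36, 0.28, -0.43, 3.8], [0, 6.42, 0.0, -0.31, 0.27, -0.46, 3.8], [0, 6.42, 0.0, -0.25, 0.28, -0.5, 3.8], [0, 6.42, 0.0, -0.2, 0.27, -0.52, 3.8], [0, 6.42, 0.0, -0.14, 0.28, -0.54, 3.8], [0, 6.42, 0.0, -0.08, 0.27, -0.55, 3.8], [0, 6.42, 0.0, -0.01, 0.28, -0.56, 3.8], [0, 6.42, 0.0, 0.05, 0.27, -0.56, 3.8]]
[[0, 6.42, 0.0, 0.11, 0.28, -0.54, 3.8], [0, 6.42, 0.0, 0.16, 0.27, -0.53, 3.8], [0, 6.43, 0, 0.16, 0.4, -0.4, 3.8], [0, 6.43, 0, 0.21, 0.4, -0.38, 3.8], [0, 6.43, 0, 0.25, 0.4, -0.35, 3.8], [0, 6.43, 0, 0.29, 0.4, -0.32, 3.8], [0, 6.43, 0, 0.32, 0.4, -0.29, 3.8], [0, 6.43, 0, 0.35, 0.4, -0.25, 3.8]]
[[0, 6.43, 0, 0.38, 0.4, -0.21, 3.8], [0, 6.43, 0, 0.4, 0.4, -0.17, 3.8], [0, 6.43, 0, 0.41, 0.4, -0.12, 3.8], [0, 6.43, 0, 0.42, 0.4, -0.07, 3.8], [0, 6.43, 0, 0.43, 0.39, -0.03, 3.8], [0, 6.43, 0, 0.43, 0.4, 0.02, 3.8], [0, 6.43, 0, 0.43, 0.39, 0.08, 3.8], [0, 6.43, 0, 0.41, 0.4, 0.12, 3.8]]
```

>>> step_arm --pt "0 0 0 -1.77 -1.77 0 3.8" --pt "0 0 0 -1.77 -1.77 0 3.8" --pt "0 0 0 -1.77 -1.77 0 3.8" --pt "0 0 0 -1.77 -1.77 0 3.8" --pt "0 6.42 0 -0.51 0.28 -0.23 3.8" --pt "0 6.42 0 -0.48 0.27 -0.29 3.8" --pt "0 6.42 0 -0.44 0.28 -0.34 3.8" --pt "0 6.42 0 -0.4 0.27 -0.38 3.8"

```text
t: 10.72
tool_pos: [564.1, -55.5, 89.0]
ee_rot: [-113.9, 39.3, -109.4]
wrist_force: [-0.1, -0.1, -3.0]
grip_width: 43.4
```

>>> step_arm --pt "0 6.42 0 -0.36 0.28 -0.43 3.8" --pt "0 6.42 0 -0.31 0.27 -0.46 3.8" --pt "0 6.42 0 -0.25 0.28 -0.5 3.8" --pt "0 6.42 0 -0.2 0.27 -0.52 3.8" --pt "0 6.42 0 -0.14 0.28 -0.54 3.8" --pt "0 6.42 0 -0.08 0.27 -0.55 3.8" --pt "0 6.42 0 0 0.28 -0.56 3.8" --pt "0 6.42 0 0.05 0.27 -0.56 3.8"

```text
t: 11.38
tool_pos: [534.6, -17.4, 102.3]
ee_rot: [-134.3, 8.7, -155.6]
wrist_force: [-0.5, 0.1, -2.2]
grip_width: 43.4
```

>>> step_arm --pt "0 6.42 0 0.11 0.28 -0.54 3.8" --pt "0 6.42 0 0.16 0.27 -0.53 3.8" --pt "0 6.43 0 0.16 0.4 -0.4 3.8" --pt "0 6.43 0 0.21 0.4 -0.38 3.8" --pt "0 6.43 0 0.25 0.4 -0.35 3.8" --pt "0 6.43 0 0.29 0.4 -0.32 3.8" --pt "0 6.43 0 0.32 0.4 -0.29 3.8" --pt "0 6.43 0 0.35 0.4 -0.25 3.8"

```text
t: 12.05
tool_pos: [508.9, 22.2, 105.6]
ee_rot: [-127.8, -26.4, 165.7]
wrist_force: [-0.0, -0.6, -3.0]
grip_width: 43.3
```

>>> step_arm --pt "0 6.43 0 0.38 0.4 -0.21 3.8" --pt "0 6.43 0 0.4 0.4 -0.17 3.8" --pt "0 6.43 0 0.41 0.4 -0.12 3.8" --pt "0 6.43 0 0.42 0.4 -0.07 3.8" --pt "0 6.43 0 0.43 0.39 0 3.8" --pt "0 6.43 0 0.43 0.4 0 3.8" --pt "0 6.43 0 0.43 0.39 0.08 3.8" --pt "0 6.43 0 0.41 0.4 0.12 3.8"

```text
t: 12.72
tool_pos: [484.3, 62.2, 105.8]
ee_rot: [-89.5, -45.0, 104.9]
wrist_force: [-0.0, -0.3, -2.5]
grip_width: 43.4
```

>>> step_arm --pt "0 0 0 0 0 0 3.8" --pt "0 0 0 0 0 0 3.8" --pt "0 0 0 0 0 0 3.8"

```text
t: 12.97
tool_pos: [484.9, 61.6, 105.9]
ee_rot: [-90.1, -45.0, 105.6]
wrist_force: [0.8, -0.9, -2.2]
grip_width: 43.7
```

```bash
python3 - <<'E'
from pl import *
s=arm.state();p=s['tool_pos'];T=rot(s['ee_rot']);g=p-61*T[:,1];print(p,g,s['grip_width'],s['qpos'].round(0),s['ee_rot'],R.from_matrix(T.T@ori(105.3,45,1)).as_rotvec(degrees=True))
a=cam('top');b=cam('scene');c=cam('wrist')
cv2.imwrite('pics/t_full.png',a['img'][:,:,::-1]);cv2.imwrite('pics/s_full.png',b['img'][:,:,::-1])
u=proj(a,g);v=proj(b,g);print(u,v)
def crop(im,u,n,s): x=int(np.clip(u[0]-n/2,0,640-n));y=int(np.clip(u[1]-n/2,0,400-n));print(x,y);return cv2.resize(im[y:y+n,x:x+n,::-1],(s,s),interpolation=cv2.INTER_CUBIC)
top=crop(a['img'],u,80,400);sc=crop(b['img'],v,100,400)
cv2.imwrite('pics/h1.png',np.hstack([top,sc]))
E
```

```text
[484.89854701  61.63246305 105.92750344] [496.42344614  20.10346441 149.09599857] 43.6873923155901 [  25.   40.  -12.  103.  -33.   67. -128.] [-90.06638958 -44.95347547 105.60407102] [-0.14853388  0.21512482 -0.04639978]
[304.0522609  257.24494014] [297.39791755 115.58536379]
264 217
247 65
```

View pics/h1.png

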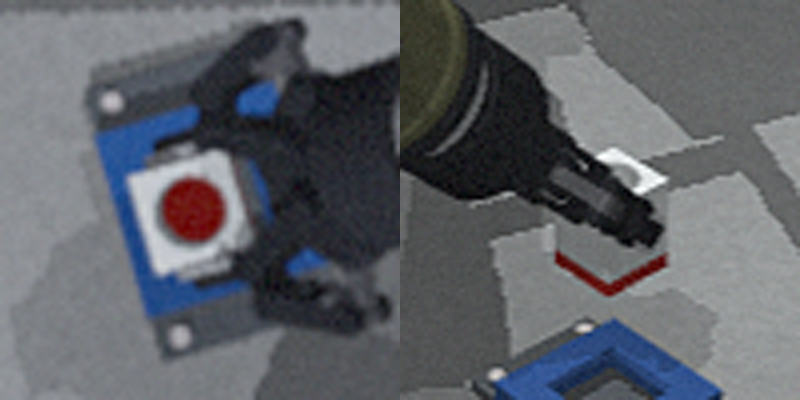

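Top view: bore opening up at crop (193,210), which is pixel (302.6,259). Scene view: red end down, top face at about (304,108), nest below. Now the offset from the nest.

```bash
python3 - <<'E'
from pl import *
a=cam('top');b=cam('scene');s=arm.state();p=s['tool_pos'];T=rot(s['ee_rot']);g=p-61*T[:,1]
X,r=tri(a,(302.6,259),b,(304,108));print('bore top',X,r,'rel grasp',X-g)
hsv=cv2.cvtColor(a['img'],cv2.COLOR_RGB2HSV)
m=cv2.inRange(hsv,(0,120,60),(8,255,255));m[:240]=0;m[275:]=0;m[:,:285]=0;m[:,325:]=0
M=cv2.moments(m,True);print('red in bore px',M['m10']/M['m00'],M['m01']/M['m00'],M['m00'])
for z in(163,166,169): print(z,onz(a,302.6,259,z).round(1), 'floor',onz(a,M['m10']/M['m00'],M['m01']/M['m00'],z-50).round(1))
# scene bottom corner edges of red end (outer) at z = top-56
for u,v in[(299.5,138.3),(285.75,130),(314,130.5)]: print([onz(b,u,v,z).round(1).tolist() for z in(107,110,113)])
# lateral expected: bore axis through g along tool z? nest px recheck
m2=cv2.inRange(cv2.cvtColor(b['img'],cv2.COLOR_RGB2HSV),(100,130,40),(125,255,255))
cn=max(cv2.findContours(m2,0,2)[0],key=cv2.contourArea);q=cv2.approxPolyDP(cn,2.5,True).reshape(-1,2);print(q.tolist());print([onz(b,*x,22).round(0).tolist() for x in q.tolist()])
E
```

```text
bore top [496.22171288  28.6410157  165.41227114] 13.478580974727832 rel grasp [-0.27065367  8.62026482 16.09758607]
red in bore px 302.2911392405063 258.62025316455697 79.0
163 [493.2  22.7 163. ] floor [492.1  26.  113. ]
166 [493.3  22.5 166. ] floor [492.2  25.9 116. ]
169 [493.4  22.4 169. ] floor [492.3  25.7 119. ]
[[520.8, 12.8, 107.0], [524.5, 11.0, 110.0], [528.2, 9.2, 113.0]]
[[478.9, -0.7, 107.0], [482.8, -2.4, 110.0], [486.8, -4.2, 113.0]]
[[508.7, 55.1, 107.0], [512.5, 53.1, 110.0], [516.3, 51.0, 113.0]]
[[301, 145], [270, 161], [272, 168], [297, 186], [326, 166], [325, 161]]
[[442.0, 56.0, 22.0], [465.0, -38.0, 22.0], [491.0, -44.0, 22.0], [573.0, -20.0, 22.0], [541.0, 72.0, 22.0], [524.0, 78.0, 22.0]]
```

```bash
python3 - <<'E'
from pl import *
s=arm.state();p=s['tool_pos'];T=rot(s['ee_rot']);g=p-61*T[:,1]
rows([(g+[-.4,-1,-81],(105.3,45,1),17)],grip=3.8)
E
```

```text
[[-0.02, 0.01, 0, -1.16, 1.13, 0.01, 3.8], [-0.02, 0.01, 0, -1.16, 1.13, 0.01, 3.8], [-0.02, 0.01, 0, -1.15, 1.14, 0.01, 3.8], [-0.02, 0.01, 0, -1.16, 1.13, 0.01, 3.8], [-0.02, 0.01, 0, -1.15, 1.14, 0.01, 3.8]]
```

>>> step_arm --pt "0 0 0 -1.16 1.13 0 3.8" --pt "0 0 0 -1.16 1.13 0 3.8" --pt "0 0 0 -1.15 1.14 0 3.8" --pt "0 0 0 -1.16 1.13 0 3.8" --pt "0 0 0 -1.15 1.14 0 3.8" --pt "0 0 0 0 0 0 3.8" --pt "0 0 0 0 0 0 3.8" --pt "0 0 0 0 0 0 3.8"

```text
t: 13.88
tool_pos: [485.3, 61.2, 26.0]
ee_rot: [-90.0, -45.0, 105.4]
wrist_force: [0.6, 0.5, -2.5]
grip_width: 43.3
```

```bash
python3 - <<'E'
from pl import *
s=arm.state();p=s['tool_pos'];T=rot(s['ee_rot']);g=p-61*T[:,1];print(g,s['wrist_force'])
a=cam('top');b=cam('scene')
top=cv2.resize(a['img'][227:292,270:345,::-1],(375,325),interpolation=cv2.INTER_CUBIC)
sc=cv2.resize(b['img'][130:195,260:345,::-1],(425,325),interpolation=cv2.INTER_CUBIC)
cv2.imwrite('pics/h2.png',np.hstack([top,sc]))
E
```

```text
[496.81030151  19.60811353  69.16963208] [ 0.55661905  0.52138245 -2.51244904]
```

View pics/h2.png

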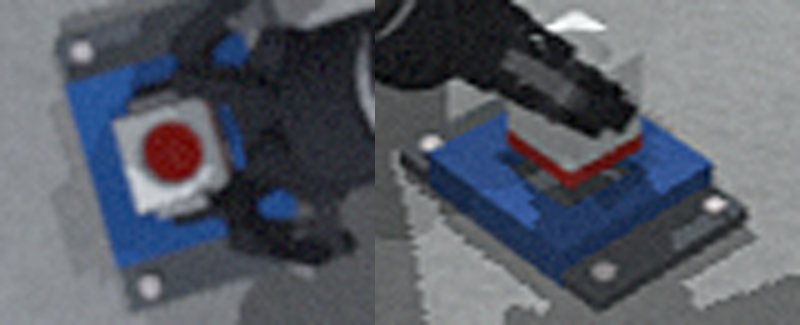

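```bash
python3 - <<'E'
from pl import *
a=cam('top');b=cam('scene')
hd=np.array([-.264,.965]);pp=np.array([.965,.264])
for z in (25,27,29):
  for (u,v),o in zip([(298.6,167.4),(286.6,159),(313.2,159.4)],[22*(pp-hd),22*(-pp-hd),22*(pp+hd)]): print(z,(onz(b,u,v,z)[:2]-o).round(1),end=' ')
  print()
L=onz(b,270.6,161,22);Rr=onz(b,327.4,162.6,22);print('nest scene',L.round(1),Rr.round(1),((L+Rr)/2).round(1), 'exp half diag',48*(pp+hd))
print('pocket front',(onz(b,298.6,171,22)[:2]-24*(pp-hd)).round(1))
print('bore top by top cam',[onz(a,270+172/5,227+153/5,z).round(1) for z in(81,83)])
for z in (22,): print('nest left edge corners top', onz(a,270+67/5,227+85/5,z).round(1),onz(a,270+117/5,227+266/5,z).round(1))
E
```

```text
25 [493.1  25.8] 25 [495.  26.] 25 [493.6  27.4] 
27 [495.3  24.8] 27 [497.3  24.9] 27 [495.8  26.2] 
29 [497.5  23.7] 29 [499.6  23.9] 29 [498.  25.] 
nest scene [466.1 -36.5  22. ] [531.4  80.6  22. ] [498.7  22.1  22. ] exp half diag [33.648 58.992]
pocket front [499.   23.1]
bore top by top cam [array([493.1,  22.6,  81. ]), array([493.2,  22.5,  83. ])]
nest left edge corners top [526.7  78.3  22. ] [435.   54.5  22. ]
```

Relative to the nest, the top camera suggests (+0.7,-1.3) and the scene camera (+2.6,-3.2). I'll shift about (+1.3,-2.0), inside the chamfer's capture range, and lower while watching force.

```bash
python3 - <<'E'
from pl import *
s=arm.state();p=s['tool_pos'];T=rot(s['ee_rot']);g=p-61*T[:,1];G=np.array([498.1,17.6,0])
rows([(G+[0,0,62],(105.3,45,1),2.5),(G+[0,0,53],(105.3,45,1),2.5)],grip=3.8)
E
```

```text
[[-0.02, 0.02, -0.02, -0.17, 0.09, -0.02, 3.8], [-0.02, 0.02, -0.02, -0.16, 0.09, -0.02, 3.8], [-0.02, 0.02, -0.02, -0.17, 0.09, -0.02, 3.8], [-0.02, 0.02, -0.02, -0.16, 0.09, -0.02, 3.8], [0, 0.0, 0.0, -0.16, 0.16, 0.0, 3.8], [0, 0.0, 0.0, -0.16, 0.16, 0.0, 3.8], [0, 0.0, 0.0, -0.16, 0.16, 0.0, 3.8], [0, 0.0, 0.0, -0.16, 0.16, 0.0, 3.8]]
```

>>> step_arm --pt "0 0 0 -0.17 0.09 -0.02 3.8" --pt "0 0 0 -0.17 0.09 -0.02 3.8" --pt "0 0 0 -0.17 0.09 -0.02 3.8" --pt "0 0 0 -0.17 0.09 -0.02 3.8" --pt "0 0 0 0 0 0 3.8"

```text
t: 14.5
tool_pos: [486.2, 59.0, 17.5]
ee_rot: [-89.9, -45.0, 105.3]
wrist_force: [0.7, 0.6, -1.6]
grip_width: 43.3
```

>>> step_arm --pt "0 0 0 -0.16 0.16 0 3.8" --pt "0 0 0 -0.16 0.16 0 3.8" --pt "0 0 0 0 0 0 3.8"

```text
t: 14.75
tool_pos: [486.1, 59.2, 13.0]
ee_rot: [-89.8, -45.0, 105.3]
wrist_force: [-0.1, -0.7, -2.7]
grip_width: 43.4
```

>>> step_arm --pt "0 0 0 -0.16 0.16 0 3.8" --pt "0 0 0 -0.16 0.16 0 3.8" --pt "0 0 0 0 0 0 3.8"

```text
t: 15.0
tool_pos: [486.1, 59.2, 8.5]
ee_rot: [-89.9, -45.0, 105.3]
wrist_force: [-0.0, 0.3, -3.3]
grip_width: 43.2
```

>>> step_arm --pt "0 0 0 -0.07 0.07 0 3.8" --pt "0 0 0 -0.07 0.07 0 3.8" --pt "0 0 0 0 0 0 3.8"

```text
t: 15.25
tool_pos: [486.2, 59.2, 6.8]
ee_rot: [-89.9, -45.0, 105.3]
wrist_force: [-0.2, 0.7, -2.9]
grip_width: 43.3
```

>>> step_arm --pt "0 0 0 -0.07 0.07 0 3.8" --pt "0 0 0 0 0 0 3.8"

```text
t: 15.42
tool_pos: [486.4, 59.2, 6.2]
ee_rot: [-89.9, -45.0, 105.3]
wrist_force: [-0.1, -0.3, 0.4]
grip_width: 43.5
```

Wrist force rose from -3 to about 0 at a bottom height of ≈8, so the housing has landed on the pocket floor. Release and retreat.

>>> step_arm --pt "0 0 0 0 0 0 6" --pt "0 0 0 0 0 0 8.5" --pt "0 0 0 0 0 0 8.5" --pt "0 0 0 0 0 0 8.5" --pt "0 0 0 0 -1 0 8.5" --pt "0 0 0 0 -3 0 8.5" --pt "0 0 0 0 -4 0 8.5" --pt "0 0 0 0 -4 0 8.5"

```text
t: 16.08
tool_pos: [508.4, -23.5, 92.3]
ee_rot: [-89.8, -45.0, 105.3]
wrist_force: [0.7, -0.7, -0.4]
grip_width: 85.2
```

>>> step_arm --pt "0 0 0 0 -4 0 8.5" --pt "0 0 0 0 -4 0 8.5" --pt "0 0 0 0 0 0 8.5" --pt "0 0 0 0 0 0 8.5"

```text
t: 16.42
tool_pos: [525.1, -79.8, 148.8]
ee_rot: [-90.1, -44.8, 105.3]
wrist_force: [-0.6, 0.1, -0.5]
grip_width: 85.2
```

```bash
python3 - <<'E'
from pl import *
a=cam('top');b=cam('scene');s=arm.state();print(s['tool_pos'],s['qpos'].round(0))
top=cv2.resize(a['img'][190:290,180:340,::-1],None,fx=2.5,fy=2.5,interpolation=cv2.INTER_CUBIC)
sc=cv2.resize(b['img'][60:200,250:440,::-1],(400,295),interpolation=cv2.INTER_CUBIC)
im=np.zeros((300,800,3),np.uint8);im[:250,:400]=top;im[:295,400:]=sc
cv2.imwrite('pics/n1.png',cv2.resize(im,None,fx=1,fy=1))
for n,c,r in (('top',a,(170,190,250,250)),('scene',b,(380,70,440,160))):
    h=cv2.cvtColor(c['img'],cv2.COLOR_RGB2HSV);m=cv2.inRange(h,(5,150,80),(22,255,255));k=np.zeros_like(m);k[r[1]:r[3],r[0]:r[2]]=m[r[1]:r[3],r[0]:r[2]]
    cn=max(cv2.findContours(k,0,2)[0],key=cv2.contourArea);print(n,cv2.minAreaRect(cn),cv2.boxPoints(cv2.minAreaRect(cn)).round(1).tolist())
E
```

```text
[523.56459648 -76.62405608 147.40880323] [  33.   43.   -8.   85.  -27.   85. -129.]
top ((203.91891479492188, 220.4864959716797), (26.63263702392578, 8.548747062683105), 9.462322235107422) [[190.10000610351562, 222.5], [191.5, 214.10000610351562], [217.8000030517578, 218.5], [216.39999389648438, 226.89999389648438]]
scene ((408.6063232421875, 108.41924285888672), (7.836821556091309, 47.64888000488281), 11.592175483703613) [[400.0, 131.0], [409.6000061035156, 84.30000305175781], [417.20001220703125, 85.9000015258789], [407.70001220703125, 132.5]]
```

View pics/n1.png

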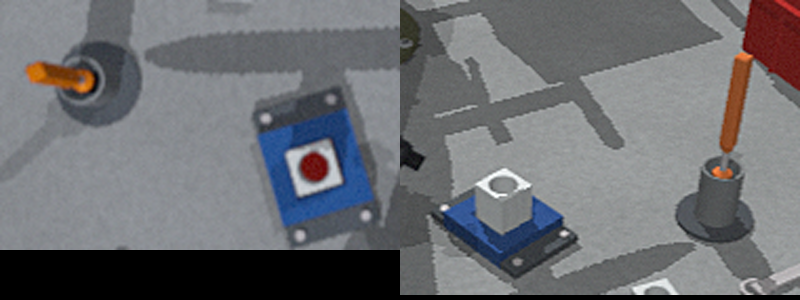

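Housing seated square in the nest with the bore up (11 views used). Next I get the brush axis by intersecting the handle's axis planes from the two cameras, plus the bore centre and the holder.

```bash
python3 - <<'E'
from pl import *
a=cam('top');b=cam('scene')
def pl_(c,u,v):
    p,d=ray(c,*u);_,e=ray(c,*v);n=np.cross(d,e);return n/np.linalg.norm(n),p
n1,p1=pl_(a,(190.8,218.3),(217.1,222.7));n2,p2=pl_(b,(413.4,85.1),(403.9,131.7))
d=np.cross(n1,n2);d/=d[2];
def at(z):
    A=np.array([n1[:2],n2[:2]]);return np.linalg.solve(A,[n1@p1-n1[2]*z,n2@p2-n2[2]*z])
print('axis dir',d,'at z 20,110,190:',at(20),at(110),at(190))
X=tri(a,(191.5,218.4),b,(413.4,85.6));print('top end',X); print('handle low end from scene',tri(a,(213,222),b,(404,131.2)))
# holder: cup top rim z=72 dark interior; foot circle
g=cv2.cvtColor(a['img'],cv2.COLOR_RGB2GRAY)
for n,u,v,z in(('foot',180+98/2.5,190+84/2.5,6),('cup',180+82/2.5,190+81/2.5,72)): print(n,onz(a,u,v,z).round(1))
print('foot scene',onz(b,250+(715-400)*190/400,60+215*140/295,6).round(1),'cup rim scene',onz(b,250+(722-400)*190/400,60+168*140/295,78).round(1))
m=(a['img'].min(2)>120).astype(np.uint8)*255;k=np.zeros_like(m);k[242:272,290:325]=m[242:272,290:325]
cn=max(cv2.findContours(k,0,2)[0],key=cv2.contourArea);r=cv2.minAreaRect(cn);print('housing top',r,onz(a,*r[0],64).round(1))
hb=cv2.cvtColor(b['img'],cv2.COLOR_RGB2HSV);h=cv2.cvtColor(a['img'],cv2.COLOR_RGB2HSV)
mk=cv2.inRange(h,(100,120,40),(125,255,255));mk[:210]=0;cn=max(cv2.findContours(mk,0,2)[0],key=cv2.contourArea);r=cv2.minAreaRect(cn);print('nest',r,onz(a,*r[0],22).round(1))
for u,v,n in [(400+102,168+19,'bore')]: print(n,'scene',onz(b,250+103*190/400,60+186*140/295,64).round(1))
s=arm.state();p=s['tool_pos'];print(arm.state()['ee_rot'])
print(g[210:236:2,196:240:2])
E
```

```text
axis dir [-7.10456493e-04  1.79280480e-02  1.00000000e+00] at z 20,110,190: [585.51717735 248.29030647] [585.45323627 249.90383079] [585.39639975 251.33807463]
top end (array([585.39627495, 252.79055251, 209.07113189]), np.float64(1.316256892234069))
handle low end from scene (array([585.90726572, 243.32090475,  94.09497685]), np.float64(9.134475620562512))
foot [583.9 247.1   6. ]
cup [583.8 245.8  72. ]
foot scene [591.1 249.    6. ] cup rim scene [596.  241.7  78. ]
housing top ((305.1603698730469, 256.81134033203125), (18.6810359954834, 18.818395614624023), 74.05460357666016) [494.4  21.5  64. ]
nest ((305.74310302734375, 256.4770812988281), (38.504615783691406, 37.54679489135742), 73.3007583618164) [493.7  21.9  22. ]
bore scene [501.4  20.8  64. ]
[-89.77739578 -45.09762365 105.33922654]
[[140 143 143 143 140 141  95  86  67  59  59  58  59  66  61  60  61  83
   99 127 139 116]
 [143 138 144 145 143  97  82  98  83  71  63  61  59  62  64  63  56  88
   84 110 141 106]
 [117 127 142 144 128 101 127 114  66  72 120  92  63  61  64  62  57  93
   82  93 145 125]
 [104  61  64  8
[... 214 characters left out ...]
2  10 110  63  57  67  72  92
   85  87 102 139]
 [100  96 101 100  89  86  87  79  94 118 113  20 101  62  63  64  74  89
   88  91  99 144]
 [136 134 133 112 105 101  87 120 143 137 105  14 122  73  65  61  83  86
   88  86 104 144]
 [139 140 143 103 102  63  55  76 122 106  20  71 116  76  73  73  89  90
   88  85 116 139]
 [141 144 148 124  94  92  59  46  58  63  95 128  84  82  82  83  88  88
   87  82 139 140]
 [141 136 131 119  75  86 108 112 113 120 112  91  93  93  87  92  89  86
   87 100 142 140]
 [137 135 120 125 102  74  75  91  89  87  85  85  86  84  86  89  84  92
   88 132 139 140]
 [138 136 124 122 119  86  69  79  69  79  74  78  80  86  87  85  82  83
  121 140 137 142]]
```

```bash
python3 - <<'E'
from pl import *
from chain import *
s=arm.state()
rows([([525,-60,275],(125,70,1)),([585.4,250.5,270],(180,90,1))],vr=6.8)
for psi in(165,180,225):
    o,b=chain([pose([525,-60,275],125,70,1),pose([570,100,275],150,80,1),pose([585,250,270],psi,90,1),pose([585,250,172],psi,90,1),pose([495,22,280],psi,90,1),pose([495,22,180],psi,90,1)],s['qpos']);print(psi,b,[q.round(0).astype(int).tolist() for q in o])
E
```

```text
[[2.09, -3.33, 4.98, 1.49, -0.51, 0.02, 8.5], [2.09, -3.33, 4.98, 1.44, -0.64, -0.04, 8.5], [2.09, -3.33, 4.98, 1.37, -0.76, -0.09, 8.5], [2.09, -3.33, 4.98, 1.29, -0.88, -0.14, 8.5], [2.09, -3.33, 4.98, 1.2, -1.0, -0.18, 8.5], [1.06, -6.05, 2.05, 2.04, 0.84, -2.53, 8.5], [1.06, -6.05, 2.05, 1.79, 0.73, -2.75, 8.5], [1.06, -6.05, 2.05, 1.52, 0.62, -2.93, 8.5]]
[[1.06, -6.05, 2.05, 1.22, 0.51, -3.09, 8.5], [1.06, -6.05, 2.05, 0.9, 0.41, -3.21, 8.5], [1.06, -6.05, 2.05, 0.57, 0.33, -3.29, 8.5], [1.06, -6.05, 2.05, 0.23, 0.25, -3.34, 8.5], [1.06, -6.05, 2.05, -0.11, 0.19, -3.36, 8.5], [1.06, -6.05, 2.05, -0.46, 0.13, -3.32, 8.5]]
165 None [[18, 28, -8, 87, -10, 80, -131], [-1, 29, -13, 84, 0, 76, -132], [-17, 29, -15, 82, 8, 69, -137], [-17, 34, -14, 92, 9, 55, -139], [5, 17, -13, 102, 4, 61, -115], [4, 23, -12, 114, 7, 44, -117]]
180 None [[18, 28, -8, 87, -10, 80, -131], [-1, 29, -13, 84, 0, 76, -132], [-14, 30, -19, 82, 10, 70, -125], [-15, 34, -18, 92, 12, 56, -127], [8, 17, -18, 102, 6, 62, -102], [6, 23, -17, 114, 9, 45, -105]]
225 None [[18, 28, -8, 87, -10, 80, -131], [-1, 29, -13, 84, 0, 76, -132], [-8, 32, -33, 82, 17, 72, -87], [-9, 36, -31, 92, 21, 58, -91], [18, 19, -35, 102, 12, 63, -66], [15, 25, -31, 113, 17, 46, -71]]
```

>>> step_arm --pt "2.09 -3.33 4.98 1.49 -0.51 0 8.5" --pt "2.09 -3.33 4.98 1.44 -0.64 0 8.5" --pt "2.09 -3.33 4.98 1.37 -0.76 -0.09 8.5" --pt "2.09 -3.33 4.98 1.29 -0.88 -0.14 8.5" --pt "2.09 -3.33 4.98 1.2 -1 -0.18 8.5" --pt "1.06 -6.05 2.05 2.04 0.84 -2.53 8.5" --pt "1.06 -6.05 2.05 1.79 0.73 -2.75 8.5" --pt "1.06 -6.05 2.05 1.52 0.62 -2.93 8.5"

```text
t: 17.28
tool_pos: [537.3, 56.1, 215.0]
ee_rot: [-92.3, -13.2, 144.1]
wrist_force: [0.4, 0.2, -0.7]
grip_width: 85.1
```

>>> step_arm --pt "1.06 -6.05 2.05 1.22 0.51 -3.09 8.5" --pt "1.06 -6.05 2.05 0.9 0.41 -3.21 8.5" --pt "1.06 -6.05 2.05 0.57 0.33 -3.29 8.5" --pt "1.06 -6.05 2.05 0.23 0.25 -3.34 8.5" --pt "1.06 -6.05 2.05 -0.11 0.19 -3.36 8.5" --pt "1.06 -6.05 2.05 -0.46 0.13 -3.32 8.5" --pt "0 0 0 0 0 0 8.5" --pt "0 0 0 0 0 0 8.5"

```text
t: 17.95
tool_pos: [583.8, 253.3, 207.8]
ee_rot: [-90.0, -0.0, -179.6]
wrist_force: [-0.8, -0.5, 0.6]
grip_width: 85.0
```

```bash
cat > bt.py <<'E'
from pl import *
c=cam('wrist');s=arm.state();p=s['tool_pos'];T=rot(s['ee_rot']);g=p-61*T[:,1];print('g',g.round(1),s['ee_rot'].round(1),s['qpos'].round(0))
h=cv2.cvtColor(c['img'],cv2.COLOR_RGB2HSV);m=cv2.inRange(h,(4,130,60),(22,255,255))
n,l,st,ce=cv2.connectedComponentsWithStats(m);print([(st[i].tolist(),ce[i].round(0).tolist()) for i in range(1,n) if st[i][4]>60])
i=1+np.argmax(st[1:,4]);x,y,w,hh,_=st[i];V=h[y:y+hh,x:x+w,2];print('V pct',np.percentile(h[...,2][l==i],[5,25,50,75,95]))
mm=(l==i).astype(np.uint8);cn=max(cv2.findContours(mm,0,2)[0],key=cv2.contourArea);print(cv2.approxPolyDP(cn,3,True).reshape(-1,2).tolist(),'axis top expected px',proj(c,[[585.4,251.5,210],[585.4,250.5,110]]).round(0).tolist())
cv2.imwrite('pics/b1.png',cv2.resize(c['img'][max(0,y-20):y+hh+20,max(0,x-20):x+w+20,::-1],None,fx=4,fy=4))
E
python3 bt.py
```

```text
g [584.8 250.6 268.9] [ -89.9   -0.  -179.9] [ -14.   30.  -20.   83.   11.   69. -125.]
[([434, 0, 206, 20, 3815], [538.0, 9.0]), ([314, 169, 25, 67, 1288], [325.0, 203.0])]
V pct [ 86. 122. 173. 188. 201.]
[[434, 17], [630, 18], [639, 17], [639, 0], [436, 0]] axis top expected px [[324.0, 227.0], [323.0, 189.0]]
```

```bash
python3 - <<'E'
from pl import *
c=cam('wrist');h=cv2.cvtColor(c['img'],cv2.COLOR_RGB2HSV)
print(h[166:240:3,308:344:2,2])
m=cv2.inRange(h,(4,130,60),(22,255,255));k=np.zeros_like(m);k[160:245,300:350]=m[160:245,300:350]
cn=max(cv2.findContours(k,0,1)[0],key=cv2.contourArea);print(cv2.approxPolyDP(cn,1.5,True).reshape(-1,2).tolist())
E
```

```text
[[122 117  82  26  18  20  17  15  14  17  64 106 128 114  73  61  81  87]
 [ 86  53  36  16  21  40  47  46  22  16  26  60  67 115 120  83  82  86]
 [ 58  53  28  87 165 174 162 163 159 131  39  53  61  65 110 120  88  87]
 [ 59  52 110 190 188 176 162 163 167 188 165  59  61  55  71 122 100  87]
 [ 54  65 175 204 194 118  91 106 157 195 201  92  59  53  56 110 116  85]
 [ 55  58 167 202 167 107 109 114 121 172 206  94  51  54  56 108 114  84]
 [ 56  55  95 111 109 109 110 115 118 124 135  59  56  53  54 116 110  86]
 [ 56  56  93 110 109 112 110 112 118 119 106  55  57  58  90 124  94  84]
 [ 61  58  96 110 111 108 111 111 117 120 116  81  58  82 122 102  83  91]
 [103  76 100 111 112 111 107 113 114 120 119  98 109 125 100  87 113 138]
 [ 87 107 105 108 111 108 113 109 117 122 120 117 108  96 120 144 142 143]
 [126 113 107 110 110 110 112 111 115 120 119 119 140 148 143 143 146 143]
 [140 126 107 110 109 110 111 112 114 119 121 117 136 143 150 144 146 143]
 [152 127 108 107 110 109 112 112 115 120 119 117 131 146 144 144 143 146]
 [145 117 109 109 112 110 109 111 111 119 120 117 
[... 208 characters left out ...]
 196 205 184 143 120 134 142 142 145 146]
 [139 145 165 182 198 211 220 223 222 220 206 172 129 134 149 147 145 143]
 [148 194 219 225 225 225 225 225 224 223 221 198 161 126 142 146 140 140]
 [145 165 213 227 229 227 228 227 226 226 226 218 188 146 136 148 149 150]
 [149 146 185 221 230 230 230 230 230 229 229 227 213 177 145 144 151 146]
 [148 154 151 203 227 233 233 232 231 230 227 218 194 149 151 148 150 148]
 [146 150 149 162 218 232 232 223 197 167 146 149 145 145 147 148 145 146]
 [147 146 143 143 145 152 148 145 148 149 148 147 148 146 146 151 148 145]]
[[324, 170], [315, 171], [311, 177], [312, 197], [309, 222], [314, 234], [318, 237], [334, 230], [328, 187], [330, 178], [329, 174]]
```

```bash
python3 - <<'E'
from pl import *
c=cam('wrist');h=cv2.cvtColor(c['img'],cv2.COLOR_RGB2HSV)
k=np.zeros((400,640),np.uint8);k[208:242,302:342]=((h[208:242,302:342,2]>165)&(h[208:242,302:342,1]>100))*255
cn=max(cv2.findContours(k,0,1)[0],key=cv2.contourArea);r=cv2.minAreaRect(cn);bx=cv2.boxPoints(r);print(r)
P=np.array([onz(c,u,v,210) for u,v in bx]);e=np.roll(P,-1,0)-P
print(P.mean(0).round(1),np.linalg.norm(e,axis=1).round(1),np.degrees(np.arctan2(e[:,1],e[:,0])).round(1))
E
```

```text
((319.10003662109375, 227.2000274658203), (19.230182647705078, 20.57182502746582), 63.43495178222656)
[586.7 249.9 210. ] [14.4 14.1 14.7 14.3] [ -62.1 -154.7  118.5   24.1]
```

```bash
python3 - <<'E'
from pl import *
rows([([586,250.6,255],(206.5,90,1)),([586,250.6,180],(206.5,90,1),25)])
E
```

```text
[[-0.04, -6.67, -0.01, 0.0, 0.36, -0.07, 8.5], [-0.04, -6.67, -0.01, 0, 0.36, -0.07, 8.5], [-0.04, -6.67, -0.01, -0.02, 0.36, -0.07, 8.5], [-0.04, -6.67, -0.01, -0.02, 0.36, -0.07, 8.5], [0, 0.01, 0.0, 0, 2.5, 0, 8.5], [0, 0.01, 0.0, 0, 2.5, 0, 8.5], [0, 0.01, 0.0, 0, 2.5, 0, 8.5]]
```

>>> step_arm --pt "0 -6.67 0 0 0.36 -0.07 8.5" --pt "0 -6.67 0 0 0.36 -0.07 8.5" --pt "0 -6.67 0 0 0.36 -0.07 8.5" --pt "0 -6.67 0 0 0.36 -0.07 8.5" --pt "0 0 0 0 2.5 0 8.5" --pt "0 0 0 0 2.5 0 8.5" --pt "0 0 0 0 2.5 0 8.5" --pt "0 0 0 0 0 0 8.5" --squeeze 60

```text
t: 18.77
tool_pos: [584.0, 247.8, 114.8]
ee_rot: [-89.8, -0.4, -153.6]
wrist_force: [-1.1, -0.3, -0.4]
grip_width: 84.9
```

>>> step_arm --pt "0 0 0 0 0 0 4" --pt "0 0 0 0 0 0 1" --pt "0 0 0 0 0 0 1" --pt "0 0 0 0 0 0 1" --pt "0 0 0 0 0 0 1" --pt "0 0 0 0 0 0 1" --pt "0 0 0 0 0 0 1" --pt "0 0 0 0 0 0 1"

```text
t: 19.43
tool_pos: [586.7, 252.1, 120.7]
ee_rot: [-89.9, 0.2, -153.4]
wrist_force: [0.3, -1.0, 6.4]
grip_width: 15.3
```

>>> step_arm --pt "0 0 0 0 0 0 1" --pt "0 0 0 0 0 0 1" --pt "0 0 0 0 0 0 1"

```text
t: 19.68
tool_pos: [586.8, 252.0, 120.7]
ee_rot: [-89.9, 0.2, -153.4]
wrist_force: [0.3, 0.2, 5.6]
grip_width: 15.1
```

```bash
python3 - <<'E'
from pl import *
s=arm.state();p=s['tool_pos'];T=rot(s['ee_rot']);g=p-61*T[:,1]
T0=ori(206.5,90,1);dxy=np.array([495,22.])-[586.3,251.2]
rows([(g+[0,0,98],T0,30),(g+[dxy[0],dxy[1],98],T0,35)],grip=1)
E
```

```text
[[-0.04, 0.03, -0.05, 0, -2.45, 0.0, 1], [-0.04, 0.03, -0.05, 0, -2.45, 0.0, 1], [-0.04, 0.03, -0.05, 0, -2.45, 0.0, 1], [-0.04, 0.03, -0.05, 0, -2.45, 0, 1], [0.0, 0, 0, 2.3, 0, 2.06, 1], [0.0, 0, 0, 2.3, 0, 2.05, 1], [0.0, 0, 0, 2.3, 0, 2.06, 1], [0.0, 0, 0, 2.3, 0, 2.05, 1]]
[[0.0, 0, 0, 2.3, 0, 2.06, 1], [0.0, 0, 0, 2.3, 0, 2.05, 1], [0.0, 0, 0, 2.3, 0, 2.06, 1], [0.0, 0, 0, 2.29, -0.01, 2.05, 1]]
```

>>> step_arm --pt "0 0 0 0 -2.45 0 1" --pt "0 0 0 0 -2.45 0 1" --pt "0 0 0 0 -2.45 0 1" --pt "0 0 0 0 -2.45 0 1" --pt "0 0 0 0 0 0 1" --pt "0 0 0 2.3 0 2.06 1" --pt "0 0 0 2.3 0 2.06 1" --pt "0 0 0 2.3 0 2.06 1"

```text
t: 20.35
tool_pos: [550.9, 165.0, 216.8]
ee_rot: [-89.9, 0.0, -153.3]
wrist_force: [0.3, -1.3, 0.1]
grip_width: 15.1
```

>>> step_arm --pt "0 0 0 2.3 0 2.06 1" --pt "0 0 0 2.3 0 2.06 1" --pt "0 0 0 2.3 0 2.05 1" --pt "0 0 0 2.3 0 2.05 1" --pt "0 0 0 2.3 0 2.05 1" --pt "0 0 0 0 0 0 1" --pt "0 0 0 0 0 0 1" --pt "0 0 0 0 0 0 1"

```text
t: 21.02
tool_pos: [495.1, 22.9, 217.6]
ee_rot: [-89.9, 0.1, -153.4]
wrist_force: [-0.0, 0.1, -0.5]
grip_width: 15.2
```

```bash
python3 - <<'E'
from pl import *
s=arm.state();print(s['tool_pos'],s['ee_rot'],s['grip_width'],s['wrist_force'])
b=cam('scene');c=cam('wrist')
zb=s['tool_pos'][2]-114.7
print('brush bottom z',zb,'exp scene px bottom',proj(b,[495,22,zb]),'bore',proj(b,[495,22,64]))
x0,y0=proj(b,[495,22,90]).astype(int)
i=cv2.resize(b['img'][y0-70:y0+50,x0-40:x0+40,::-1],(400,600),interpolation=cv2.INTER_CUBIC);print(x0-40,y0-70)
cv2.imwrite('pics/br.png',np.hstack([i,cv2.resize(c['img'][130:370,240:400,::-1],(400,600))]))
E
```

```text
[495.13020931  22.86043362 217.59378974] [-8.98990767e+01  1.19728015e-01 -1.53394598e+02] 15.19280729958817 [-0.03440481  0.11147843 -0.49542518]
brush bottom z 102.89378973602852 exp scene px bottom [298.03547131 132.6455708 ] bore [298.15001379 146.62045058]
258 67
```

View pics/br.png

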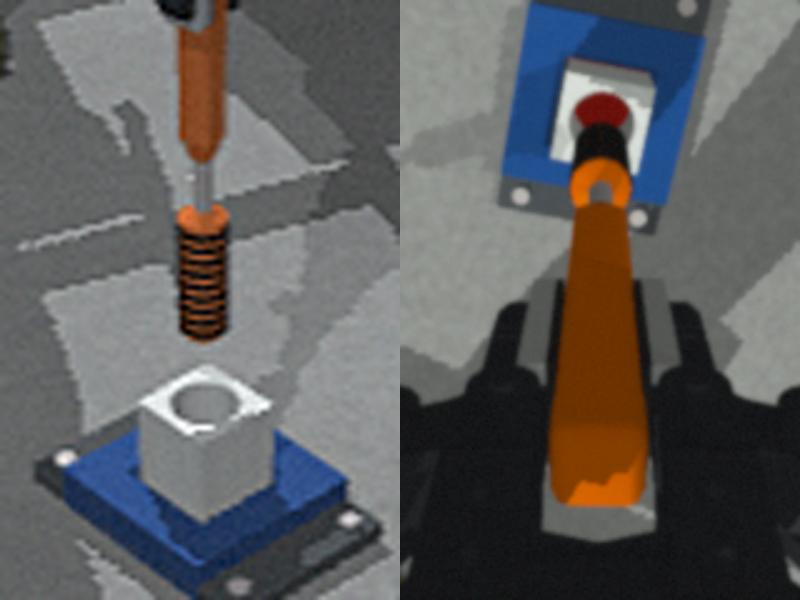

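Views all used (12). The last one shows the brush hanging plumb over the bore: brush bottom about (298.6,134), bore centre about (299.2,147.6), so roughly 1 mm off. Insert slowly while watching force.

```bash
python3 - <<'E'
from pl import *
s=arm.state();p=s['tool_pos'];T0=ori(206.5,90,1);g=p-61*T0[:,1]
rows([(g+[1,.2,-48],T0,12),(g+[1,.2,-86],T0,10)],grip=1)
E
```

```text
[[-0.02, 0.04, -0.02, -0.02, 0.96, 0.0, 1], [-0.02, 0.04, -0.02, -0.02, 0.96, 0.01, 1], [-0.02, 0.04, -0.02, -0.02, 0.96, 0.0, 1], [-0.02, 0.04, -0.02, -0.02, 0.96, 0.01, 1], [-0.02, 0.04, -0.02, -0.01, 0.96, 0.0, 1], [0.0, 0.01, -0.01, 0.0, 0.95, 0.0, 1], [0.0, 0.01, -0.01, 0, 0.95, 0.0, 1], [0.0, 0.01, -0.01, 0, 0.95, 0.0, 1]]
[[0.0, 0.01, -0.01, 0, 0.95, 0.0, 1]]
```

>>> step_arm --pt "0 0 0 -0.02 0.96 0 1" --pt "0 0 0 -0.02 0.96 0 1" --pt "0 0 0 -0.02 0.96 0 1" --pt "0 0 0 -0.02 0.96 0 1" --pt "0 0 0 -0.02 0.96 0 1" --pt "0 0 0 0 0 0 1"

```text
t: 21.62
tool_pos: [494.8, 22.6, 167.3]
ee_rot: [-90.0, -0.1, -153.4]
wrist_force: [0.8, -0.0, -0.4]
grip_width: 15.3
```

>>> step_arm --pt "0 0 0 0 0.95 0 1" --pt "0 0 0 0 0.95 0 1" --pt "0 0 0 0 0 0 1" --pt "0 0 0 0 0 0 1"

```text
t: 21.95
tool_pos: [495.8, 22.6, 150.2]
ee_rot: [-89.9, 0.0, -153.4]
wrist_force: [0.6, 0.0, 0.6]
grip_width: 15.2
```

>>> step_arm --pt "0 0 0 0 0.9 0 1" --pt "0 0 0 0 0.7 0 1" --pt "0 0 0 0 0.3 0 1" --pt "0 0 0 0 0 0 1" --pt "0 0 0 0 0 0 1"

```text
t: 22.37
tool_pos: [496.1, 22.7, 131.5]
ee_rot: [-89.9, 0.1, -153.4]
wrist_force: [0.5, -0.7, -0.9]
grip_width: 15.2
```

>>> step_arm --pt "0 0 0 0 0.1 0 1" --pt "0 0 0 0 0.1 0 1" --pt "0 0 0 0 0 0 1"

```text
t: 22.62
tool_pos: [496.3, 22.7, 129.7]
ee_rot: [-89.9, 0.1, -153.4]
wrist_force: [0.5, -0.3, -0.8]
grip_width: 15.4
```

>>> step_arm --pt "0 0 0 0 0.1 0 1" --pt "0 0 0 0 0 0 1"

```text
t: 22.78
tool_pos: [496.3, 22.7, 128.7]
ee_rot: [-89.9, 0.1, -153.4]
wrist_force: [0.3, -0.4, -1.4]
grip_width: 15.2
```

>>> step_arm --pt "0 0 0 0 0.1 0 1" --pt "0 0 0 0 0 0 1"

```text
t: 22.95
tool_pos: [496.8, 22.8, 128.6]
ee_rot: [-89.8, 0.2, -153.4]
wrist_force: [-1.0, 0.1, 8.0]
grip_width: 15.1
```

Bottom contact felt (8 N at the expected 14 mm). Stroke up 46 mm and back down.

>>> step_arm --pt "0 0 0 0 -0.8 0 1" --pt "0 0 0 0 -1 0 1" --pt "0 0 0 0 -1 0 1" --pt "0 0 0 0 -1 0 1" --pt "0 0 0 0 -0.8 0 1" --pt "0 0 0 0 0 0 1" --pt "0 0 0 0 0 0 1" --pt "0 0 0 0 0 0 1"

```text
t: 23.62
tool_pos: [495.9, 22.7, 173.5]
ee_rot: [-89.9, 0.1, -153.4]
wrist_force: [0.1, 0.0, -0.8]
grip_width: 15.4
```

>>> step_arm --pt "0 0 0 0 0.8 0 1" --pt "0 0 0 0 1 0 1" --pt "0 0 0 0 1 0 1" --pt "0 0 0 0 1 0 1" --pt "0 0 0 0 0.5 0 1" --pt "0 0 0 0 0.1 0 1" --pt "0 0 0 0 0 0 1"

```text
t: 24.2
tool_pos: [496.0, 22.8, 129.0]
ee_rot: [-89.9, 0.1, -153.4]
wrist_force: [0.8, -0.3, -1.7]
grip_width: 15.4
```

>>> step_arm --pt "0 0 0 0 0.1 0 1" --pt "0 0 0 0 0 0 1" --pt "0 0 0 0 0 0 1"

```text
t: 24.45
tool_pos: [496.3, 22.7, 128.7]
ee_rot: [-89.9, 0.1, -153.4]
wrist_force: [-0.4, -0.9, -0.6]
grip_width: 15.7
```

Up-stroke brought the bottom to z≈59 and it came back to ≈14. One small press to confirm contact.

>>> step_arm --pt "0 0 0 0 0.1 0 1" --pt "0 0 0 0 0 0 1" --pt "0 0 0 0 0 0 1"

```text
t: 24.7
tool_pos: [496.7, 22.9, 128.6]
ee_rot: [-89.8, 0.2, -153.4]
wrist_force: [-3.0, 0.0, 8.2]
grip_width: 15.0
```

>>> step_arm --pt "0 0 0 0 -1.5 0 1" --pt "0 0 0 0 -2 0 1" --pt "0 0 0 0 -2 0 1" --pt "0 0 0 0 -2 0 1" --pt "0 0 0 0 -1.5 0 1" --pt "0 0 0 0 0 0 1" --pt "0 0 0 0 0 0 1"

```text
t: 25.28
tool_pos: [496.2, 22.7, 218.0]
ee_rot: [-89.8, 0.2, -153.4]
wrist_force: [-0.4, 0.3, -1.1]
grip_width: 15.5
```

```bash
python3 - <<'E'
from pl import *
s=arm.state();p=s['tool_pos'];T0=ori(206.5,90,1);g=p-61*T0[:,1];print(p)
a=cam('top');b=cam('scene')
# holder cup centre from the scene and top: foot disc (dark)
for n,c in(('top',a),('scene',b)):
    u=proj(c,[585,248,6]).astype(int);G=cv2.cvtColor(c['img'],cv2.COLOR_RGB2GRAY);x,y=u;k=np.zeros_like(G);k[y-45:y+28,x-28:x+28]=(G[y-45:y+28,x-28:x+28]<100)*255
    cn=max(cv2.findContours(cv2.morphologyEx(k,cv2.MORPH_OPEN,np.ones((3,3))),0,1)[0],key=cv2.contourArea);e=cv2.fitEllipse(cn);print(n,u,cv2.boundingRect(cn),e,onz(c,*e[0],6).round(1))
    cv2.imwrite(f'pics/hold_{n}.png',c['img'][y-60:y+40,x-50:x+50,::-1])
    # rim test: bright rim vs. dark interior
    print(G[y-32:y+12:2,x-16:x+18:2] if n=='scene' else '')
# housing still home
m=(a['img'].min(2)>120).astype(np.uint8)*255;k=np.zeros_like(m);k[242:272,290:325]=m[242:272,290:325]
tgt=np.array([586.3,250.2])-[495.3,22.2]
rows([(g+[tgt[0],tgt[1],98+120.7-p[2]-g[2]+g[2]],T0,35)],grip=1)
E
```

```text
[496.23806017  22.7266426  217.99939331]
top [218 223] (205, 206, 32, 34) ((220.16607666015625, 222.4771270751953), (31.41316795349121, 33.4780158996582), 36.016239166259766) [586.8 244.6   6. ]

scene [397 160] (381, 135, 37, 41) ((399.73956298828125, 158.35302734375), (33.64263916015625, 39.28163146972656), 9.96551513671875) [579.4 257.8   6. ]
[[143 141 145 147 145 143 144 146 147 142 140 140 145 143 149 146 141]
 [150 143 145 146 145 144 142 144 147 144 140 142 142 147 147 144 147]
 [147 146 148 144 143 145 145 146 146 146 144 147 146 143 143 141 138]
 [152 142 146 145 141 141 141 155 144 124 119 117 139 147 144 145 150]
 [149 148 149 146 143 142 147 117  61  74  80  80  80  66 117 142 140]
 [154 152 147 150 145 148 145  55  74  78  81  80  79  82  76 110 137]
 [150 150 147 142 146 148 112  72  74  76  84  78  81  76  75  85 132]
 [149 150 153 147 145 154  63 118  87  77  83  77  84  79  70 104 115]
 [140 152 152 150 143 144  71  71  78 137 116  92  82 110 129  83 108]
 [144 152 149 153 152 135  72  70  77  75  78  78  75  73  79  59 135]
 [150 150 145 141 142 131  62  73  76  77
[... 442 characters left out ...]
  69  81  79]
 [ 65  82  82  84  82  71  74  79  83  79  86  84  80  70  74  81  82]
 [ 79  86  84  87  89  80  78  83  81  77  79  80  75  69  57  68  84]
 [123  58  83  83  79  87  51  81  83  89  83  82  78  61  57  57  71]
 [150 124  56  79  88  81  88  58  53  52  54  56  51  52  58  56  56]
 [145 147 122  38  77  83  91  78  51  59  58  58  51  50  55  54  51]]
[[-0.01, 0.01, 0, -2.3, -0.03, -2.04, 1], [-0.01, 0.01, 0, -2.3, -0.03, -2.04, 1], [-0.01, 0.01, 0, -2.3, -0.03, -2.03, 1], [-0.01, 0.01, 0, -2.3, -0.02, -2.04, 1], [-0.01, 0.01, 0, -2.31, -0.02, -2.04, 1], [-0.01, 0.01, 0, -2.3, -0.03, -2.03, 1], [-0.01, 0.01, 0, -2.31, -0.02, -2.04, 1], [-0.01, 0.01, 0, -2.3, -0.03, -2.03, 1]]
```

Second bottoming also confirmed (8.2 N at the same height). Return to the holder.

>>> step_arm --pt "0 0 0 -2.3 0 -2.04 1" --pt "0 0 0 -2.3 0 -2.04 1" --pt "0 0 0 -2.3 0 -2.04 1" --pt "0 0 0 -2.3 0 -2.04 1" --pt "0 0 0 -2.3 0 -2.04 1" --pt "0 0 0 -2.3 0 -2.03 1" --pt "0 0 0 -2.3 0 -2.03 1" --pt "0 0 0 -2.3 0 -2.03 1"

```text
t: 26.05
tool_pos: [587.4, 251.9, 215.9]
ee_rot: [-89.9, -0.0, -153.4]
wrist_force: [0.7, -0.8, -1.2]
grip_width: 15.3
```

>>> step_arm --pt "0 0 0 0 0 0 1" --pt "0 0 0 0 0 0 1" --pt "0 0 0 0 0 0 1"

```text
t: 26.3
tool_pos: [587.0, 250.1, 216.1]
ee_rot: [-89.8, -0.1, -153.4]
wrist_force: [-0.2, -0.5, -0.4]
grip_width: 15.1
```

```bash
python3 - <<'E'
from pl import *
s=arm.state();p=s['tool_pos'];print(p)
a=cam('top');b=cam('scene')
G=cv2.cvtColor(a['img'],cv2.COLOR_RGB2GRAY)
# brush bottom in scene: dark/orange bristle blob just above the cup; lowest row
z=p[2]-114.7;print('bottom z',z,'exp px scene',proj(b,[586.2,249.7,z]),'cup rim ctr exp',proj(b,[586,247,72]))
h=cv2.cvtColor(b['img'],cv2.COLOR_RGB2HSV);print(h[110:146:2,386:422:2,2]);print(h[110:146:2,386:422:2,1])
E
```

```text
[586.98824711 250.09678006 216.13141054]
bottom z 101.43141053938406 exp px scene [404.82188028 128.20844793] cup rim ctr exp [401.85127113 138.96301224]
[[155 149 144 154 155 149 146 149 146  67  15   0  19   0 104 126 126 125]
 [151 150 146 153 151 150 149 153 129  66  17  66  86  11 136 122 124 123]
 [154 152 150 150 149 149 150 157 134  15  84 151 150  47 137 130 129 127]
 [152 144 142 141 151 147 141 156  95  36 150 127 141  78 135 124 122 127]
 [147 146 150 149 148 152 145 158  23 119  93  40  73  87 132 129 129 128]
 [145 143 150 145 147 145 143 159  26  79  21  19  36 104 126 121 120 128]
 [146 147 150 148 147 147 142 139  81  23  21  14  13 118 128 125 133 141]
 [146 149 145 149 143 147 147 126  82  19  60  66  24 138 125 122 131 144]
 [145 146 146 146 145 140 149  89  13  82 117 107  61 129 119 133 141 143]
 [149 145 145 142 148 145 145 128   4 145 168 134  83 123 131 152 144 143]
 [149 153 146 147 147 145 147 148 140  94  73 109 134 125 147 144 146 147]
 [148 146 151 146 146 148 149 144 148 155 128 128 124 133 144 141 143 146]
 [147 149 142 146 145 148 146  98  96 111 124 
[... 1055 characters left out ...]
 38   4   6   6  11  12]
 [ 10   4   7   5   3   5   5  14 255 192 190 194  15   6   8   5  11   5]
 [ 10   7   5   5   3   5   5   5  11 231 213  49   6   8   5   7   5   3]
 [  5   7   7   5   7   3   3   7   5  12  12  10  12   6   7   7  11   7]
 [ 12  10   7   5   4   5   7   5  13  14  10  10  10   2   5   7   4   4]
 [  2   5   4   5   9  12  13   6   4  11  16   7   9   9   9  10   3   4]
 [  8   5   5   2  11  11  13   6   0  15  11  23   3  14  12   5  11   7]
 [  7   8   7   8  10  15  13  10   0  17  16  16  24  13   5  11   9   5]
 [  8  10   0  12  14  17  13   9   6  10   3   7  11  12   5   9   5   7]
 [  8   8   7   9  22  20  11  16  16  11  11   9   8   8   5   7   7   7]]
```

Scene pixels show the brush about 4–5 mm to +y of the cup centre, inside the 8.5 mm clearance. I'll shift (-1.7,-3.8) and lower with force checks.

>>> step_arm --pt "0 0 0 0.32 0 0.26 1" --pt "0 0 0 0 1 0 1" --pt "0 0 0 0 1.3 0 1" --pt "0 0 0 0 1.3 0 1" --pt "0 0 0 0 1 0 1" --pt "0 0 0 0 0 0 1"

```text
t: 26.9
tool_pos: [584.8, 245.5, 169.1]
ee_rot: [-89.9, -0.1, -153.4]
wrist_force: [-0.6, -1.0, -1.5]
grip_width: 15.5
```

>>> step_arm --pt "0 0 0 0 1.2 0 1" --pt "0 0 0 0 1.2 0 1" --pt "0 0 0 0 0.8 0 1" --pt "0 0 0 0 0 0 1" --pt "0 0 0 0 0 0 1"

```text
t: 27.32
tool_pos: [586.0, 246.8, 139.7]
ee_rot: [-89.9, 0.1, -153.4]
wrist_force: [0.2, -0.0, -0.4]
grip_width: 15.4
```

>>> step_arm --pt "0 0 0 0 0.9 0 1" --pt "0 0 0 0 0.6 0 1" --pt "0 0 0 0 0.2 0 1" --pt "0 0 0 0 0 0 1" --pt "0 0 0 0 0 0 1"

```text
t: 27.73
tool_pos: [586.1, 247.0, 122.6]
ee_rot: [-89.9, 0.1, -153.4]
wrist_force: [-0.2, -0.3, -0.3]
grip_width: 15.1
```

>>> step_arm --pt "0 0 0 0 0.1 0 1" --pt "0 0 0 0 0 0 1"

```text
t: 27.9
tool_pos: [586.2, 247.1, 121.8]
ee_rot: [-89.9, 0.1, -153.4]
wrist_force: [0.2, 0.5, -0.3]
grip_width: 15.4
```

>>> step_arm --pt "0 0 0 0 0.1 0 1" --pt "0 0 0 0 0 0 1" --pt "0 0 0 0 0 0 1"

```text
t: 28.15
tool_pos: [586.2, 247.0, 120.8]
ee_rot: [-89.9, 0.1, -153.4]
wrist_force: [-0.0, 0.1, 0.5]
grip_width: 15.0
```

>>> step_arm --pt "0 0 0 0 0.05 0 1.6" --pt "0 0 0 0 0 0 2" --pt "0 0 0 0 0 0 2.5" --pt "0 0 0 0 0 0 4" --pt "0 0 0 0 0 0 6" --pt "0 0 0 0 0 0 8.5" --pt "0 0 0 0 0 0 8.5" --pt "0 0 0 0 0 0 8.5"

```text
t: 28.82
tool_pos: [586.1, 247.0, 120.2]
ee_rot: [-89.9, 0.1, -153.4]
wrist_force: [-0.3, -0.3, 1.3]
grip_width: 83.5
```

>>> step_arm --pt "0 0 0 0 -1.5 0 8.5" --pt "0 0 0 0 -2.5 0 8.5" --pt "0 0 0 0 -2.5 0 8.5" --pt "0 0 0 0 -2.5 0 8.5" --pt "0 0 0 0 -2.5 0 8.5" --pt "0 0 0 0 0 0 8.5"

```text
t: 29.32
tool_pos: [587.7, 248.7, 240.7]
ee_rot: [-89.9, 0.6, -153.4]
wrist_force: [0.0, 0.8, 0.6]
grip_width: 84.8
```

```bash
python3 - <<'E'
from pl import *
b=cam('scene');a=cam('top');s=arm.state();print(s['tool_pos'],s['t'],s['wrist_force'])
c=b;r=(380,60,440,160)
h=cv2.cvtColor(c['img'],cv2.COLOR_RGB2HSV);m=cv2.inRange(h,(5,150,80),(22,255,255));k=np.zeros_like(m);k[r[1]:r[3],r[0]:r[2]]=m[r[1]:r[3],r[0]:r[2]]
cn=max(cv2.findContours(k,0,2)[0],key=cv2.contourArea);print('scene brush (start was 408.6,108.4 size 7.8x47.6 ang 11.6)',cv2.minAreaRect(cn))
print('upright exp',proj(b,[[585.5,247,210],[585.5,247,102]]).round(1).tolist())
h=cv2.cvtColor(a['img'],cv2.COLOR_RGB2HSV)
mk=cv2.inRange(h,(100,120,40),(125,255,255));mk[:210]=0;cn=max(cv2.findContours(mk,0,2)[0],key=cv2.contourArea);print('nest',cv2.minAreaRect(cn)[0])
m=(a['img'].min(2)>120).astype(np.uint8)*255;k=np.zeros_like(m);k[242:272,290:325]=m[242:272,290:325]
cn=max(cv2.findContours(k,0,2)[0],key=cv2.contourArea);print('housing top (was 305.16,256.8, 18.7x18.8, 74)',cv2.minAreaRect(cn))
# scene: highest housing row vs expected when home
print('scene housing top corner exp',proj(b,[[494.5+22*x,22+22*y,64] for x,y in((-1.229,.701),(.701,1.229),(1.229,-.701),(-.701,-1.229))]).round(1).tolist())
q=(b['img'].min(2)>120)&(cv2.cvtColor(b['img'],cv2.COLOR_RGB2HSV)[...,1]<40);k=np.zeros((400,640),np.uint8);k[125:180,280:322]=q[125:180,280:322]*255
cn=max(cv2.findContours(k,0,1)[0],key=cv2.contourArea);print(cv2.approxPolyDP(cn,1.5,True).reshape(-1,2).tolist())
E
```

```text
[586.2029435  247.40599899 236.20181602] 29.4167 [-0.13988976  0.06707455 -0.47825351]
scene brush (start was 408.6,108.4 size 7.8x47.6 ang 11.6) ((407.5181884765625, 108.40631866455078), (7.662054061889648, 47.66288375854492), 11.0035400390625)
upright exp [[411.6, 85.8], [403.7, 128.1]]
nest (305.60638427734375, 256.3647766113281)
housing top (was 305.16,256.8, 18.7x18.8, 74) ((305.1415100097656, 256.74530029296875), (18.54367446899414, 18.818395614624023), 74.05460357666016)
scene housing top corner exp [[298.8, 138.5], [311.6, 147.0], [297.2, 154.8], [284.5, 146.0]]
[[280, 125], [280, 150], [284, 148], [289, 150], [286, 150], [287, 162], [298, 170], [309, 164], [310, 160], [310, 163], [304, 167], [301, 164], [303, 166], [298, 169], [296, 156], [310, 148], [321, 157], [321, 125], [304, 125], [297, 129], [293, 125]]
```

```bash
python3 -c "
from rig import arm
print(arm.close_job())"
```

```text
the job is handed in; nothing more can be done
None
```

I finished the job and handed it in at about 29.4 s of the 72 s allowed. No verdict was reported.

**What I did**
- **Housing:** I picked it up from above and laid it down again at about (590,-110), clear of the purple look-alike. I regripped it at a 45° tilt and rolled it half a turn so the red end faced down. I lowered it into the nest until the wrist force showed the pocket floor, then let go.
- **Brushing:** The brush went down the bore until it touched bottom (8 N at z≈14) and up to z≈59, with most of the bristles out. It then went down to the bottom again (8.2 N at the same height).
- **Brush return:** I stood the brush back in its holder, released it, and backed the gripper off above it.

**Last checks**
- **Housing home:** Its top-view position and angle were the same as before brushing, to within 0.1 px. Its top corner was within about 1.5 px of where a fully home housing should show.
- **Brush upright:** The handle's lean in the scene view is within 1° of the start (11.0° against 11.6°), and about 1 px from its starting place.
- **Forces:** At the end of each move the wrist force was under 10 N. I did not see it during the moves.

**Checks that failed or disagreed**
- **Tool length:** The first grip closed above the housing. Both cameras showed the fingertips about 40–48 mm short of the reported TCP, so I corrected for that from then on.
- **Nest position:** The top and scene cameras disagreed by about 2–3 mm on how far the housing was off the nest centre. I took a value between them and the housing went in without contact.
- **Bystanders:** I did not measure them again at the end. I saw no sign of contact with any of them during the moves.

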